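# Peel the stuck cover off a stone tray held down on its pins

## Robot

A 6-joint arm with a two-finger parallel gripper is mounted at the origin on a cart in front of the work surface, level with it; the furniture and walls round the work are solid. World frame = base frame: x ahead of the robot, y to its left, z up, the work surface at z = 0. Lengths are in m, angles in degrees, forces in N, time in s.
With the tool pointing down it reaches from about 0.4 to 0.825 m from the base axis. Payload 7 kg.
Tool frame: the origin (TCP) lies between the finger pads; the fingertips stand 11 mm ahead of it and the grasp point (between the pads) lies 8 mm behind it; z points along the fingers, y is the direction in which the jaws open and shut (so a half turn about z gives the same grasp; the last joint's range is limited). The gripper opens to 88 mm and grips with 3 to 60 N. Pads are 19 mm wide; open, the fingers measure 130 mm over their backs; the gripper's body (78 mm by 193 mm) begins 47 mm behind the grasp point.
Start: joints at [-48.925, 20.546, 0.682, 0, -70.136, -16.507], TCP at [0.281, -0.614, 0.238] pointing down, gripper open.
Joint ranges: [-176.03, 176.03], [-82.01, 121.73], [-58.28, 71.71], [-173.87, 95.51], [-174.79, -0.11], [-173.66, 173.66]. Speed limits (degrees/s): [136.94, 136.94, 172.46, 180, 180, 180].

## Interface

Orientations are given as [roll, pitch, yaw] about the fixed x, y, z axes, in that order (R = Rz(yaw) Ry(pitch) Rx(roll)).
In Python, from plant import r gives the robot as it stands.
- The arm moves only by the shell command python3 -m inch 'ROWS' [OPENING] [FORCE]. ROWS is JSON, a list of rows, each an object of numbers: "x", "y", "z": the shift along the tool's x, y, z as a fraction of full scale; "yaw": the turn about the tool's z as a fraction of full scale. In form: [{"x": .., "y": .., "z": .., "yaw": ..}, ...]. A call has 1 to 5 rows; each row shifts and turns the pose as measured when the row begins, along the tool's axes as they then stand; what a row does not reach is not made up. Full scale, the value 1, is 0.025 m for a shift and 4 degrees for a turn. A row lasts 1/12 s, in which the tool goes at most 41.7 mm and 7.16 degrees, less where a joint would pass 70% of its speed; a pose out of reach is approached as far as the arm can. A call with a number of a shift or a turn outside -1 to 1 is refused whole. A call with a gripper value outside its range is refused whole. OPENING is the opening, from -1 (shut) to 1 (fully open), set as the call begins (- or left out, the last holds). The fingers move at their own pace and stop on an object; FORCE is the grip in N (left out, the last holds). Time passes only in rows, so rows that do not move let the fingers close. It gives the time, the measured TCP pose, the force and the opening at its end, in the units of the state.
- r.get_state(): the state, without advancing time (a new reading comes with each control period).
- r.capture(name): name is "scene" or "top"; returns (picture, depth): 480x640x3 uint8, red, green, blue; 480x640 float32, m along the optical axis (not along the pixel's ray), 0 where there is no reading.
- r.camera_info(name): a dict with "mtx" (3x3 intrinsics, pixels), "pose" (4x4, takes a point from camera to world coordinates). Camera axes: x right, y down, z forward; pixel columns grow to the right and rows downward; lengths in m; the calibration is good to about 2 mm. A picture is of the moment at which its call begins. camera_info takes no time and is no camera call.
- r.close_job(): hands the job in, once; it reports no verdict.
The state is a dict: "time_s": time; "joints": joint angles; "qd": joint speeds; "joint_torque": joint torques, N m; "tcp_pos": TCP position; "eef_rot": TCP orientation; "contact_force": force on the tool from outside, world axes, zero at the start; "moment": the same for the moment, N m; "gripper_width": finger opening in m.
Only numpy, scipy, OpenCV 4.12 (cv2) and the standard library are available. Lean on these libraries where they do the work, as an engineer would, in place of code of your own. Each camera call takes 0.05 s, during which the arm holds its last target. There are 200 camera calls.

## Task

The yellow cover is stuck fast on the grey stone tray. Put the steel hold-down bar over the two pins of the jig so that it lies flush on the tray's edge, and let go of it; then take the cover by its upright lug and peel it off corner first, lifting the lug's corner while the opposite corner still rests on the tray, without bringing the tray up with it. Finish still holding the cover in the gripper, level and in the air with its underside at least 12 cm above the worktop; leave the bar and tray down on the jig and do not disturb the pot, the green wax bar or the felt bob.

Things in the scene. Friction and masses are not known exactly. Their poses are not given: they have to be found in the camera images.
- jig: fixed plywood jig board, top face 10 mm above the worktop; origin on the worktop, the board spans x -95..+83, y -82..+82 mm. Two upright 8 mm steel pins at x = -58, y = +60 and -60 mm, 10 to 46 mm above the worktop, the last 10 mm tapered. Yaw within 20 degrees of the robot's axes. Behind it to the left stands the polishing lathe (world x > 0.6 m, y > 0, over 0.3 m tall): keep the arm clear of it
- bar_seat (a point): point midway between the two pins, 14 mm above the worktop, on the upper face of the tray's edge strip: the bar's origin lies here when the bar is seated; axes as the jig's (pins in a line along y)
- stone_tray: loose grey formed tray, 0.12 kg, on the jig board with its two 11 mm holes over the pins; origin 10 mm above the jig's, axes as the jig's. 4 mm floor sheet, x -90..+72, y -75..+75 mm, with a free strip on the pin side; a rim 26 mm high round x -30..+70, y -65..+65 mm carries the cover. Stones are fixed inside
- cover: yellow formed cover, 104 (x) x 134 (y) mm, 0.05 kg, sheet 3 mm thick, a 7 mm skirt below nests inside the tray's rim. Origin at the centre of the sheet's underside (at x +20 mm of the jig, 36 mm above the worktop), axes as the jig's at the start. Four sprung nubs in the rim near its corners grip the skirt by friction, about 1 N each, until that corner has risen 7 mm
- cover_lug (a point): grip point on the cover's upright lug near its corner at +x, -y (x +37, y -52 mm of the cover, 26 mm above its underside): a fin 10 mm thick, 32 mm long, 3 to 33 mm above the underside. Its long side runs out to the corner (direction (1,-1,0) of the cover), so the fingers close along (1,1,0). A firm grip of about 40 N keeps the cover from swivelling between the pads
- lug_corner (a point): the cover's corner beside the lug, on the sheet's underside (+52, -67 mm from the cover's origin)
- far_corner (a point): the diagonally other corner of the cover, on the sheet's underside (-52, +67 mm from the cover's origin): the peel turns about this corner
- hold_bar: loose steel hold-down bar, 0.75 kg, plate 44 (x) x 154 (y) x 14 mm with two 11 mm through holes at y = +60 and -60 mm, the same either way round. Origin at the centre of its underside. In the middle stands a black block grip, 24 (x) x 30 (y) mm, 28 to 64 mm above the underside. At the start on the worktop right of the jig, about a quarter turn from its seated direction
- pot: white pot with blue lid, 56 mm wide, 52 mm high, origin at its underside; bystander
- wax_bar: green bar of polishing compound, 34 x 88 x 28 mm, origin at its underside; bystander
- bob: pale felt bob on a short spindle, lying, 21 x 62 x 21 mm, origin at its underside; bystander
There are look-alikes about, which are no part of the job. Of the things that look like the cover, the larger one is meant.

How it is judged (in metres and radians):
On the way, in this order (a step that is already met when the one before it is completed fails the run):
1. the hold-down bar lies flush on the tray's edge over both pins, let go, the cover still shut (horizontal distance between hold_bar and bar_seat below 0.005 m and z of hold_bar in the frame of jig between 0.0115 and 0.0165 m and angle between the y axis of hold_bar and the y axis of jig, either way round below 0.08 rad and angle between hold_bar's own z axis and vertical below 0.03 rad and contact force between the fingers and hold_bar below 0.1 N and z of lug_corner in the frame of stone_tray below 0.031 m), for 0.2 s.
2. the lug's corner of the cover has been lifted 10 mm while the opposite corner still rests on the tray (z of lug_corner in the frame of stone_tray above 0.036 m and z of far_corner in the frame of stone_tray below 0.031 m and horizontal distance between hold_bar and bar_seat below 0.005 m), for 0.1 s.
At the end, for the whole second after the job is handed in: the cover is held in the fingers, still, within 17 degrees of level, its underside more than 11.5 cm above the worktop and touching neither tray nor bar; the bar lies flush on the tray's edge over both pins (within 5 mm and 2.5 mm of height), untouched; the tray lies flat on the jig over its pins (height (world z) of cover above 0.115 m and angle between cover's own z axis and vertical below 0.3 rad and contact force between the fingers and cover above 1 N and linear speed of cover below 0.03 m/s and contact force between cover and stone_tray below 0.05 N and contact force between cover and hold_bar below 0.05 N and horizontal distance between hold_bar and bar_seat below 0.005 m and z of hold_bar in the frame of jig below 0.0165 m and angle between the y axis of hold_bar and the y axis of jig, either way round below 0.08 rad and angle between each of hold_bar, stone_tray's own z axis and vertical below 0.03 rad and contact force between the fingers and hold_bar below 0.1 N and z of stone_tray in the frame of jig below 0.0125 m and horizontal distance between stone_tray and jig below 0.006 m); the arm keeps its last pose, push and grip.
It fails at once if the tray is pulled up with the cover (tipped by more than 7 degrees or raised more than 12 mm) (angle between stone_tray's own z axis and vertical above 0.12 rad or z of stone_tray in the frame of jig above 0.022 m).
It fails at once if the pot, the green wax bar or the felt bob is pushed more than 25 mm (distance of any of pot, wax_bar, bob from where it was at the start of the episode above 0.025 m).
It also fails if it takes over 64 s, if anything falls off the work surface, if the arm or the gripper's body presses on something with over 40 N, if the wrist force passes 120 N, or if a joint passes its speed limit or range.

## Working session

There is one attempt and no reset: what is moved stays moved. The work goes in short steps, Python scripts to look and compute and a shell command to move; the robot and the scene stay as the last step left them, time stands still between calls to the robot, and variables do not carry over. Pictures are saved under pics/ and viewed, about 8 in all and at most 12, crops included, and the job is handed in when it is done.

```bash
ls; mkdir -p pics; python3 - <<'E'
from plant import r
import cv2,numpy as np
print(r.get_state())
for n in("top","scene"):
    p,d=r.capture(n); np.savez(f"{n}0.npz",p=p,d=d); cv2.imwrite(f"pics/{n}0.png",p[:,:,::-1])
    c=r.camera_info(n); print(n,np.round(c["mtx"],1).tolist(),np.round(c["pose"],4).tolist())
E
```

```text
pics
{'time_s': 0.0, 'joints': array([-4.89256897e+01,  2.05928889e+01,  6.35360199e-01, -2.01487445e-02,
       -7.01367771e+01, -1.65054384e+01]), 'qd': array([ 0.00509126,  0.04582615,  0.03763534,  0.0171287 , -0.01504938,
       -0.0832174 ]), 'joint_torque': array([ 2.41201858e-03, -5.82713914e+01,  2.93052810e+01,  6.99740499e+00,
        6.75927935e-03, -1.61017288e-04]), 'tcp_pos': array([ 0.28042716, -0.61348247,  0.23661823]), 'eef_rot': array([ 1.79904199e+02, -8.63485430e-03, -1.55437983e+02]), 'contact_force': array([ 0.52124276, -0.10056082,  0.02020617]), 'moment': array([-0.09575299, -0.02030299,  0.05861241]), 'gripper_width': 0.08799012956617228}
top [[496.0, 0.0, 304.3], [0.0, 496.0, 244.8], [0.0, 0.0, 1.0]] [[0.0103, -0.9924, 0.1228, 0.3664], [-0.9999, -0.0087, 0.0132, -0.0904], [-0.0121, -0.1229, -0.9923, 1.0535], [0.0, 0.0, 0.0, 1.0]]
scene [[511.0, 0.0, 322.6], [0.0, 511.0, 241.9], [0.0, 0.0, 1.0]] [[0.721, -0.2935, 0.6277, -0.2951], [-0.6929, -0.3095, 0.6512, -0.8971], [0.0032, -0.9045, -0.4265, 0.5969], [0.0, 0.0, 0.0, 1.0]]
```

View pics/top0.png

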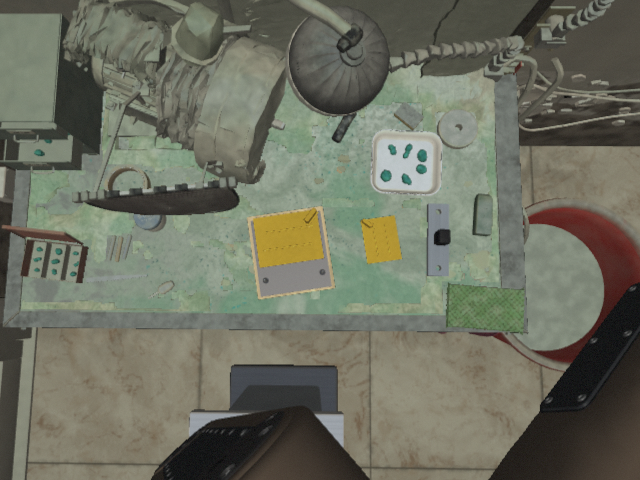

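View pics/scene0.png

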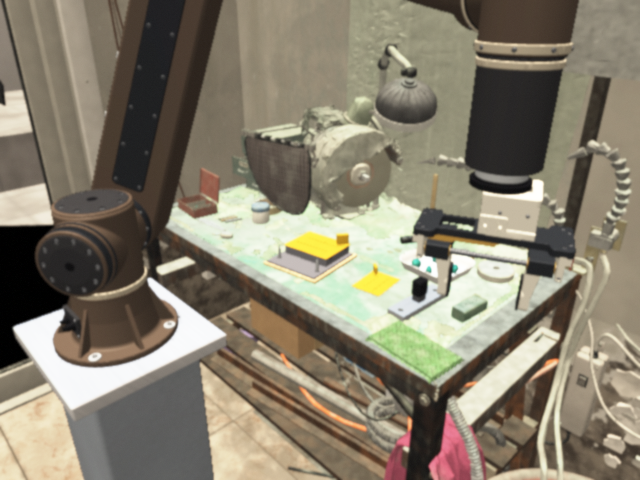

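Top view: the jig with the large yellow cover is at about (290,252), with its pins near (265,281) and (322,272) and the lug near (310,215). The bar is at (438,240) with its black grip at (443,237). The small yellow look-alike is at (381,240) and the wax bar at (482,214). Next I measure these.

```bash
cat > h.py <<'E'
from plant import r
import cv2,numpy as np
def cast(n,uv,z):
    c=r.camera_info(n);M=np.array(c["mtx"]);T=np.array(c["pose"])
    uv=np.atleast_2d(np.asarray(uv,float)); d=np.c_[uv,np.ones(len(uv))]@np.linalg.inv(M).T@T[:3,:3].T
    return (T[:3,3]+d*((z-T[2,3])/d[:,2])[:,None])[:,:2]
def proj(n,X):
    c=r.camera_info(n);M=np.array(c["mtx"]);T=np.array(c["pose"])
    p=(np.atleast_2d(X)-T[:3,3])@T[:3,:3]@M.T; return p[:,:2]/p[:,2:]
def big(m):
    cs,_=cv2.findContours(m.astype(np.uint8),cv2.RETR_EXTERNAL,cv2.CHAIN_APPROX_NONE)
    return max(cs,key=cv2.contourArea)
def rect(n,c,z):
    w=cast(n,c.reshape(-1,2),z).astype(np.float32)*1000
    return cv2.minAreaRect(w)
E
python3 - <<'E'
from h import *
p=np.load("top0.npz")["p"]; h=cv2.cvtColor(p,cv2.COLOR_RGB2HSV)
y=cv2.inRange(h,(18,150,120),(32,255,255)); c=big(y); print("cover",rect("top",c,.039))
z=np.zeros((480,640),bool);z[195:285,415:465]=1
g=(h[...,1]<70)&(h[...,2]>90)&(h[...,0]>95)&z
k=(h[...,2]<60)&z
k=k.astype(np.uint8)
c=big(cv2.morphologyEx((g|(k>0)).astype(np.uint8),cv2.MORPH_OPEN,np.ones((3,3)))); print("bar",rect("top",c,.014)); print("grip",rect("top",big(k),.064))
for u,v in((438,240),(438,215),(438,265),(433,260),(421,260)):print(u,v,p[v,u],h[v,u])
a=cv2.resize(p[195:305,235:345],None,fx=5,fy=5,interpolation=cv2.INTER_CUBIC);b=cv2.resize(p[195:305,410:460],None,fx=5,fy=5,interpolation=cv2.INTER_CUBIC)
cv2.imwrite("pics/crop0.png",np.hstack([a,b])[:,:,::-1])
E
```

```text
cover ((507.73638916015625, -43.24695587158203), (105.31369018554688, 133.8520050048828), 9.057299613952637)
bar ((508.9666442871094, -359.365234375), (44.198753356933594, 151.5344696044922), 88.83696746826172)
grip ((507.02081298828125, -352.5235900878906), (28.380794525146484, 30.794204711914062), 0.48118719458580017)
438 240 [15 19 22] [103  81  22]
438 215 [126 132 137] [104  20 137]
438 265 [ 97 100 100] [ 90   8 100]
433 260 [129 136 141] [103  22 141]
421 260 [130 146 128] [ 57  31 146]
```

View pics/crop0.png

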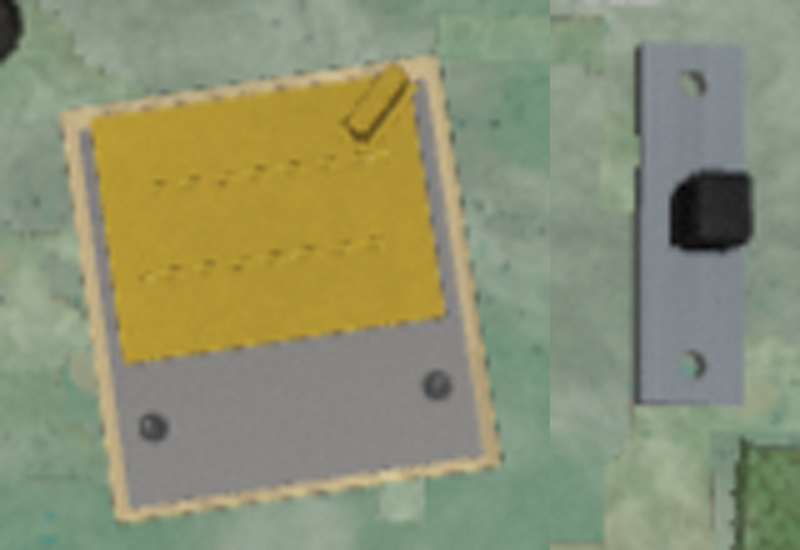

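The crop shows the pins at crop px (153,427) and (437,385), the bar's holes at (692,83) and (692,365), and the lug running to the top-right corner.

```bash
python3 - <<'E'
from h import *
o=lambda L,x0,xo:[(( x-xo)/5-.4+x0,y/5-.4+195) for x,y in L]
pins=cast("top",o([(153,425),(437,383)],235,0),.044); print("pins",pins, pins.mean(0),np.degrees(np.arctan2(pins[0,0]-pins[1,0],pins[0,1]-pins[1,1])),np.linalg.norm(pins[0]-pins[1]))
H=cast("top",o([(692,83),(692,365)],410,550),.012); print("holes",H,H.mean(0),np.linalg.norm(H[0]-H[1]))
B=cast("top",o([(640,46),(743,46),(743,404),(638,404)],410,550),.014); print(B,B.mean(0))
L=cast("top",o([(347,120),(366,130),(412,88),(397,68)],235,0),.069); print("lug",L)
for yaw in (8.5,9.06):
    a=np.radians(yaw);R=np.array([[np.cos(a),-np.sin(a)],[np.sin(a),np.cos(a)]]); C=np.array([.5077,-.0432])
    J=C-R@[.02,0]; print("jig",J,"seat",J+R@[-.058,0],"pins",J+R@[-.058,.06],J+R@[-.058,-.06],"lug",C+R@[.037,-.052])
# scene view cross-check: project predicted pins & grip
p,d=r.capture("scene"); 
q=proj("scene",[[*(J+R@[-.058,.06]),.046],[*(J+R@[-.058,-.06]),.046],[.508,-.3555,.064],[*(C+R@[.037,-.052]),.069]]);print(q)
for u in q: cv2.circle(p,tuple(int(round(t*16)) for t in u),16,(255,0,0),1,shift=4)
cv2.imwrite("pics/s1.png",cv2.resize(p[220:320,260:460],None,fx=4,fy=4,interpolation=cv2.INTER_CUBIC)[:,:,::-1])
E
```

```text
pins [[ 0.41921192  0.00190692]
 [ 0.43741528 -0.1135539 ]] [ 0.4283136  -0.05582349] -8.959411388637498 0.11688696607313949
holes [[ 0.56974205 -0.36016697]
 [ 0.44951711 -0.35743018]] [ 0.50962958 -0.35879857] 0.12025608554747501
[[ 0.58517716 -0.33796024]
 [ 0.58551555 -0.38163082]
 [ 0.43322799 -0.37778186]
 [ 0.43281147 -0.33404874]] [ 0.50918304 -0.35785542]
lug [[ 0.5413327  -0.076129  ]
 [ 0.53731297 -0.08381829]
 [ 0.55463207 -0.10220406]
 [ 0.56278521 -0.0960925 ]]
jig [ 0.48791968 -0.04615619] seat [ 0.43055676 -0.05472913] pins [0.4216882  0.00461182] [ 0.43942533 -0.11407009] lug [ 0.55197968 -0.08915988]
jig [ 0.48794952 -0.04634937] seat [ 0.43067313 -0.05548256] pins [0.42122501 0.00376888] [ 0.44012125 -0.114734  ] lug [ 0.55242676 -0.08872491]
[[278.60695655 245.56746499]
 [316.78965382 258.95769687]
 [417.86505456 278.9361386 ]
 [342.23206748 233.31747346]]
```

View pics/s1.png

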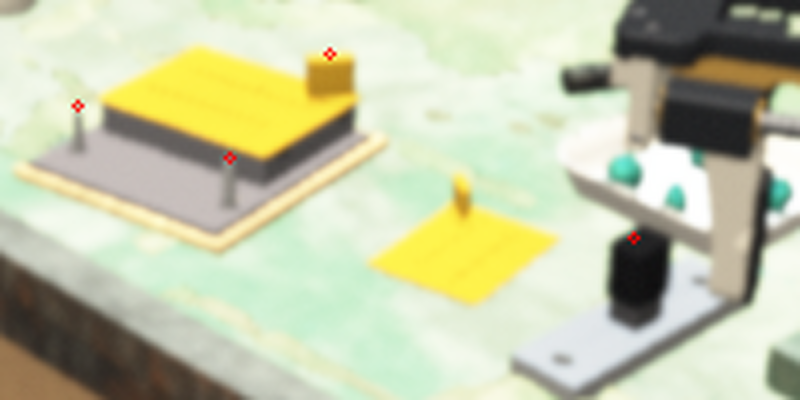

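Both views agree. I add a helper that gives the remaining shift in tool axes, then turn the tool towards the bar's block (tool yaw −91.3°, jaws along the bar's y).

```bash
cat > go.py <<'E'
import sys,numpy as np
from scipy.spatial.transform import Rotation as Ro
from plant import r
x,y,z,w=map(float,sys.argv[1:5]); s=r.get_state(); e=s["eef_rot"]
dw=-((w-e[2]+180)%360-180)   # about tool z (down)
R=Ro.from_euler("xyz",e,degrees=True).as_matrix()
f=lambda R:np.round(R.T@(np.array([x,y,z])-s["tcp_pos"])/.025,2)
print("t",round(s["time_s"],2),"tcp",np.round(s["tcp_pos"],4),"rot",np.round(e,2),"F",np.round(s["contact_force"],1),"w",round(s["gripper_width"],4),"j",np.round(s["joints"],0))
print("yaw units",round(dw/4,2),"shift units now",f(R),"after turn",f(R@Ro.from_euler("z",dw,degrees=True).as_matrix()))
E
T='{"yaw":-1}'
python3 -m inch '[{"yaw":-1},{"yaw":-1},{"yaw":-1},{"yaw":-1},{"yaw":-1}]'
python3 -m inch '[{"yaw":-1},{"yaw":-1},{"yaw":-1},{"yaw":-1},{"yaw":-1}]'
python3 -m inch '[{"yaw":-1},{"yaw":-1},{"yaw":-1},{"yaw":-1},{"yaw":-1}]'
python3 -m inch '[{"yaw":-1},{"yaw":0}]'
python3 go.py .508 -.3575 .15 -91.3
```

```text
t 0.15 tcp [ 0.2805 -0.6136  0.2369] rot [ 1.7993e+02 -1.0000e-02 -1.5543e+02] F [ 0.7 -0.6  0.4] w 0.0877 j [-49.  21.   1.  -0. -70. -17.]
yaw units -16.03 shift units now [-12.54   5.53   3.48] after turn [-10.44  -8.87   3.48]validation failed for argument at $[0]...
validation failed for argument at $[0]...
validation failed for argument at $[0]...
validation failed for argument at $[0]...
```

```bash
python3 -m inch '[{"x":0,"y":0,"z":0,"yaw":-1},{"x":0,"y":0,"z":0,"yaw":-1},{"x":0,"y":0,"z":0,"yaw":-1},{"x":0,"y":0,"z":0,"yaw":-1},{"x":0,"y":0,"z":0,"yaw":-1}]'
python3 -m inch '[{"x":0,"y":0,"z":0,"yaw":-1},{"x":0,"y":0,"z":0,"yaw":-1},{"x":0,"y":0,"z":0,"yaw":-1},{"x":0,"y":0,"z":0,"yaw":-1},{"x":0,"y":0,"z":0,"yaw":-1}]'
python3 -m inch '[{"x":0,"y":0,"z":0,"yaw":-1},{"x":0,"y":0,"z":0,"yaw":-1},{"x":0,"y":0,"z":0,"yaw":-1},{"x":0,"y":0,"z":0,"yaw":-1},{"x":0,"y":0,"z":0,"yaw":-1}]'
python3 -m inch '[{"x":0,"y":0,"z":0,"yaw":-1},{"x":0,"y":0,"z":0,"yaw":0}]'
python3 go.py .508 -.3575 .15 -91.3
```

```text
time_s: 0.57
tcp_pos: [0.28, -0.6127, 0.2347]
eef_rot: [179.7, 0.1, -134.7]
contact_force: [-0.4, 0.1, -0.4]
gripper_width: 0.0876
time_s: 0.98
tcp_pos: [0.2795, -0.6117, 0.2325]
eef_rot: [179.6, 0.3, -113.7]
contact_force: [-0.1, -0.1, 0.2]
gripper_width: 0.0876
time_s: 1.4
tcp_pos: [0.2791, -0.6107, 0.2303]
eef_rot: [179.6, 0.6, -92.7]
contact_force: [0.6, -1.1, -0.9]
gripper_width: 0.0875
time_s: 1.57
tcp_pos: [0.2789, -0.6103, 0.2295]
eef_rot: [179.6, 0.7, -88.3]
contact_force: [-0.3, 0.3, 0.0]
gripper_width: 0.0877
t 1.57 tcp [ 0.2789 -0.6103  0.2295] rot [179.62   0.73 -88.3 ] F [-0.3  0.3  0. ] w 0.0877 j [-49.  21.   0.  -0. -70.  51.]
yaw units 0.75 shift units now [-9.8  -9.48  3.24] after turn [-10.28  -8.96   3.24]
```

```bash
python3 -m inch '[{"x":-1,"y":-0.95,"z":0.2,"yaw":0.75},{"x":-1,"y":-0.9,"z":0.2,"yaw":0},{"x":-1,"y":-0.9,"z":0.2,"yaw":0},{"x":-1,"y":-0.9,"z":0.2,"yaw":0},{"x":-1,"y":-0.9,"z":0.2,"yaw":0}]'
python3 -m inch '[{"x":-1,"y":-0.9,"z":0.2,"yaw":0},{"x":-1,"y":-0.9,"z":0.2,"yaw":0},{"x":-1,"y":-0.9,"z":0.2,"yaw":0},{"x":-1,"y":-0.9,"z":0.2,"yaw":0},{"x":-1,"y":-0.9,"z":0.2,"yaw":0}]'
python3 go.py .508 -.3575 .042 -91.3
```

```text
time_s: 1.98
tcp_pos: [0.3935, -0.4877, 0.2032]
eef_rot: [179.5, 0.7, -92.7]
contact_force: [0.3, -0.3, 0.2]
gripper_width: 0.0874
time_s: 2.4
tcp_pos: [0.5165, -0.3615, 0.1774]
eef_rot: [179.4, 0.7, -93.6]
contact_force: [0.6, -1.5, -0.2]
gripper_width: 0.0877
t 2.4 tcp [ 0.5165 -0.3615  0.1774] rot [179.45   0.69 -93.56] F [ 0.6 -1.5 -0.2] w 0.0877 j [-18.  19.  -9.  -1. -62.  14.]
yaw units -0.56 shift units now [-0.07  0.3   5.42] after turn [-0.08  0.29  5.42]
```

```bash
python3 -m inch '[{"x":-0.1,"y":0.3,"z":0.95,"yaw":-0.56},{"x":0,"y":0,"z":0.95,"yaw":0},{"x":0,"y":0,"z":0.95,"yaw":0},{"x":0,"y":0,"z":0.9,"yaw":0}]'
python3 go.py .509 -.358 .040 -91.3
python3 - <<'E'
from h import *
p,d=r.capture("scene"); cv2.imwrite("pics/s2.png",cv2.resize(p[220:340,380:540],None,fx=4,fy=4)[:,:,::-1])
E
```

```text
time_s: 2.73
tcp_pos: [0.5176, -0.3521, 0.0851]
eef_rot: [-180.0, 0.5, -91.2]
contact_force: [-0.1, 0.4, -0.4]
gripper_width: 0.0878
t 2.73 tcp [ 0.5176 -0.3521  0.0851] rot [-179.96    0.5   -91.25] F [-0.1  0.4 -0.4] w 0.0878 j [-17.  24. -16.  -1. -50.  16.]
yaw units 0.01 shift units now [0.26 0.34 1.8 ] after turn [0.26 0.34 1.8 ]
```

View pics/s2.png

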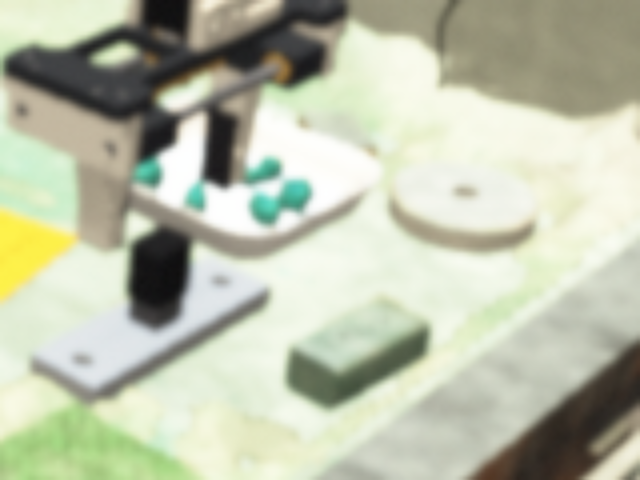

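The open jaws straddle the black block, which is near (158,268) in the crop. Next I descend and grip.

```bash
python3 -m inch '[{"x":0.26,"y":0.34,"z":0.9,"yaw":0},{"x":0,"y":0,"z":0.8,"yaw":0}]'
python3 go.py .509 -.358 .040 -91.3
```

```text
time_s: 2.95
tcp_pos: [0.5077, -0.3571, 0.0387]
eef_rot: [179.8, 0.6, -91.5]
contact_force: [0.2, 0.5, -0.2]
gripper_width: 0.0879
t 2.95 tcp [ 0.5077 -0.3571  0.0387] rot [179.83   0.58 -91.46] F [ 0.2  0.5 -0.2] w 0.0879 j [-17.  27. -19.  -1. -45.  17.]
yaw units -0.04 shift units now [ 0.03 -0.05 -0.05] after turn [ 0.03 -0.05 -0.05]
```

```bash
python3 -m inch '[{"x":0,"y":0,"z":-0.02,"yaw":0},{"x":0,"y":0,"z":-0.02,"yaw":0},{"x":0,"y":0,"z":-0.02,"yaw":0},{"x":0,"y":0,"z":-0.02,"yaw":0},{"x":0,"y":0,"z":-0.02,"yaw":0}]' -1 45
python3 -m inch '[{"x":0,"y":0,"z":-0.02,"yaw":0},{"x":0,"y":0,"z":-0.02,"yaw":0},{"x":0,"y":0,"z":-0.02,"yaw":0}]'
python3 go.py .509 -.358 .15 -91.3
```

```text
time_s: 3.37
tcp_pos: [0.507, -0.3576, 0.042]
eef_rot: [179.6, 0.6, -91.8]
contact_force: [-0.6, -0.3, -0.3]
gripper_width: 0.0601
time_s: 3.62
tcp_pos: [0.5088, -0.3582, 0.047]
eef_rot: [179.9, 0.5, -91.8]
contact_force: [-1.1, 0.1, 0.6]
gripper_width: 0.0401
t 3.62 tcp [ 0.5088 -0.3582  0.047 ] rot [179.91   0.52 -91.78] F [-1.1  0.1  0.6] w 0.0401 j [-17.  26. -18.  -1. -46.  16.]
yaw units -0.12 shift units now [-0.05  0.   -4.12] after turn [-0.05  0.   -4.12]
```

```bash
python3 -m inch '[{"x":0,"y":0,"z":0.2,"yaw":0},{"x":0,"y":0,"z":0,"yaw":0},{"x":0,"y":0,"z":0,"yaw":0},{"x":0,"y":0,"z":0,"yaw":0},{"x":0,"y":0,"z":0,"yaw":0}]'
python3 go.py .509 -.358 .15 -91.3
```

```text
time_s: 4.03
tcp_pos: [0.5103, -0.3583, 0.0429]
eef_rot: [-179.9, 0.5, -91.7]
contact_force: [0.5, 0.4, 1.6]
gripper_width: 0.03
t 4.03 tcp [ 0.5103 -0.3583  0.0429] rot [-179.91    0.46  -91.75] F [0.5 0.4 1.6] w 0.03 j [-17.  26. -18.  -1. -45.  16.]
yaw units -0.11 shift units now [-0.05  0.04 -4.28] after turn [-0.05  0.04 -4.28]
```

```bash
python3 -m inch '[{"x":0,"y":0,"z":-0.6,"yaw":0},{"x":0,"y":0,"z":-1,"yaw":0},{"x":0,"y":0,"z":-1,"yaw":0},{"x":0,"y":0,"z":-1,"yaw":0},{"x":0,"y":0,"z":-0.6,"yaw":0}]'
python3 go.py .429 -.0557 .15 -91.3
python3 -m inch '[{"x":-1,"y":0.25,"z":0,"yaw":0.5},{"x":-1,"y":0.25,"z":0,"yaw":0.5},{"x":-1,"y":0.25,"z":0,"yaw":0.5},{"x":-1,"y":0.25,"z":0,"yaw":0.5},{"x":-1,"y":0.25,"z":0,"yaw":0.5}]'
python3 go.py .429 -.0557 .15 -171
```

```text
time_s: 4.45
tcp_pos: [0.5006, -0.3545, 0.1378]
eef_rot: [178.6, 1.2, -92.0]
contact_force: [0.6, -0.1, -7.4]
gripper_width: 0.03
t 4.45 tcp [ 0.5006 -0.3545  0.1378] rot [178.63   1.2  -92.05] F [ 0.6 -0.1 -7.4] w 0.03 j [-18.  20. -13.  -1. -58.  16.]
yaw units -0.19 shift units now [-11.85   3.29  -0.16] after turn [-11.89   3.14  -0.16]
time_s: 4.87
tcp_pos: [0.4777, -0.2257, 0.1369]
eef_rot: [177.9, 1.0, -103.0]
contact_force: [0.5, 0.8, -7.9]
gripper_width: 0.0297
t 4.87 tcp [ 0.4777 -0.2257  0.1369] rot [ 177.92    1.03 -102.99] F [ 0.5  0.8 -7.9] w 0.0297 j [ -5.  13. -23.  -2. -55.  -7.]
yaw units 17.0 shift units now [-6.2   3.44 -0.29] after turn [ 0.87  7.04 -0.29]
```

```bash
python3 -m inch '[{"x":-0.26,"y":0.2,"z":0,"yaw":1},{"x":-0.26,"y":0.2,"z":0,"yaw":1},{"x":-0.26,"y":0.2,"z":0,"yaw":1},{"x":-0.26,"y":0.2,"z":0,"yaw":1},{"x":-0.26,"y":0.2,"z":0,"yaw":1}]'
python3 -m inch '[{"x":-0.25,"y":0.4,"z":0,"yaw":1},{"x":-0.25,"y":0.4,"z":0,"yaw":1},{"x":-0.25,"y":0.4,"z":0,"yaw":1},{"x":-0.25,"y":0.4,"z":0,"yaw":1},{"x":-0.25,"y":0.4,"z":0,"yaw":1}]'
python3 -m inch '[{"x":-0.1,"y":0.4,"z":0,"yaw":1},{"x":-0.1,"y":0.4,"z":0,"yaw":1},{"x":-0.1,"y":0.4,"z":0,"yaw":1},{"x":-0.1,"y":0.4,"z":0,"yaw":1},{"x":-0.1,"y":0.4,"z":0,"yaw":1}]'
python3 go.py .429 -.0557 .12 -171
```

```text
time_s: 5.28
tcp_pos: [0.4566, -0.1787, 0.1308]
eef_rot: [176.7, 0.0, -123.9]
contact_force: [0.5, -0.4, -8.0]
gripper_width: 0.0299
time_s: 5.7
tcp_pos: [0.4316, -0.1191, 0.1262]
eef_rot: [176.2, -1.9, -145.2]
contact_force: [-0.7, -0.4, -7.9]
gripper_width: 0.0302
time_s: 6.12
tcp_pos: [0.4116, -0.0664, 0.1225]
eef_rot: [176.8, -4.0, -166.4]
contact_force: [1.4, -0.9, -8.6]
gripper_width: 0.0299
t 6.12 tcp [ 0.4116 -0.0664  0.1225] rot [ 176.8    -3.98 -166.44] F [ 1.4 -0.9 -8.6] w 0.0299 j [ 15.   6. -34.  -4. -54. -89.]
yaw units 1.14 shift units now [-0.78  0.25  0.06] after turn [-0.76  0.31  0.06]
```

```bash
python3 go.py .4325 -.0573 .100 -171 | tail -1
```

```text
yaw units 1.14 shift units now [-0.96  0.11  0.84] after turn [-0.95  0.19  0.84]
```

```bash
python3 -m inch '[{"x":-0.48,"y":0.1,"z":0.4,"yaw":0.5},{"x":-0.48,"y":0.1,"z":0.4,"yaw":0.5}]'
python3 go.py .4325 -.0573 .100 -171
python3 - <<'E'
from h import *
for n in("top","scene"):
    p,d=r.capture(n); np.savez(f"{n}1.npz",p=p); 
    c=p[200:310,235:345] if n=="top" else p[200:300,250:360]
    cv2.imwrite(f"pics/{n}_c.png",cv2.resize(c,(500,500),interpolation=cv2.INTER_CUBIC)[:,:,::-1])
a=cv2.imread("pics/top_c.png");b=cv2.imread("pics/scene_c.png");cv2.imwrite("pics/c1.png",cv2.resize(np.hstack([a,b]),(800,400)))
E
```

```text
time_s: 6.28
tcp_pos: [0.4289, -0.0544, 0.1005]
eef_rot: [177.0, -4.3, -170.8]
contact_force: [-0.6, -0.1, -8.2]
gripper_width: 0.0295
t 6.28 tcp [ 0.4289 -0.0544  0.1005] rot [ 177.01   -4.33 -170.84] F [-0.6 -0.1 -8.2] w 0.0295 j [ 16.   9. -34.  -4. -51. -94.]
yaw units 0.04 shift units now [-0.12 -0.14  0.  ] after turn [-0.12 -0.14  0.  ]
```

View pics/c1.png

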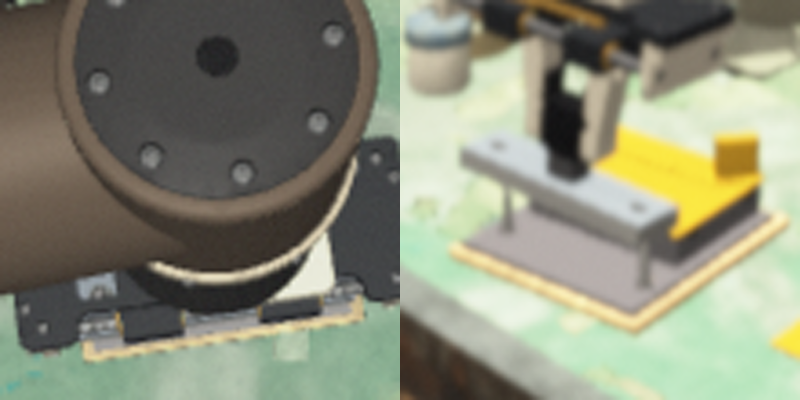

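Scene crop: the bar hovers over the pins in the right direction, with its holes at composite (498,147) and (637,206). I compare this with predictions at sub-pixel level.

```bash
python3 - <<'E'
from h import *
from scipy.spatial.transform import Rotation as Ro
s=r.get_state();R=Ro.from_euler("xyz",s["eef_rot"],degrees=True).as_matrix()
p1=cv2.cvtColor(np.load("scene1.npz")["p"],cv2.COLOR_RGB2GRAY).astype(float);p0=cv2.cvtColor(np.load("scene0.npz")["p"],cv2.COLOR_RGB2GRAY).astype(float)
o=s["tcp_pos"]+.043*R[:,2]; print("bar org",o)
Hs=np.array([o+R@[0,y,-.014] for y in(-.06,.06)]); q=proj("scene",Hs); print("pred holes",q)
obs=[]
for g in((276.9,236.6),(315.1,251.4)):
    u,v=map(round,g); w=p1[v-2:v+3,u-4:u+5]; w=np.clip(np.median(w)-w-2,0,None); V,U=np.mgrid[v-2:v+3,u-4:u+5]; c=((w*U).sum()/w.sum(),(w*V).sum()/w.sum()); obs.append(c)
obs=np.array(obs);print("obs",obs)
Hz=Hs[:,2]; W=np.array([cast("scene",u,z)[0] for u,z in zip(obs,Hz)]);print("holes world (scene cam)",W,W.mean(0),"robot",Hs[:,:2].mean(0),np.degrees(np.arctan2(W[0,0]-W[1,0],W[1,1]-W[0,1])))
# pin columns in first scene picture, rows along the pins
for u0,rows in((280,range(249,257)),(317,range(261,269))):
    for v in rows:
        w=p0[v,u0-5:u0+6]; k=np.clip(np.median(w)-w-4,0,None); print(v,round((k*np.arange(u0-5,u0+6)).sum()/max(k.sum(),1e-6),1),int(w.min()),int(np.median(w)),end=" | ")
    print()
for J in ([.4212,.0038],[.4401,-.1147],[.4192,.0019],[.4374,-.1135]): print(proj("scene",[[*J,.014],[*J,.046]]).round(1).tolist())
E
```

```text
bar org [ 0.42548786 -0.0527474   0.05642128]
pred holes [[314.84216127 251.10143547]
 [276.45520472 235.71551264]]
obs [[275.77108434 236.79518072]
 [315.00369004 251.41328413]]
holes world (scene cam) [[ 0.42046783  0.01277301]
 [ 0.42662092 -0.12312588]] [ 0.42354437 -0.05517643] robot [ 0.42668184 -0.0532903 ] -177.40759228412264
249 280.6 172 233 | 250 280.8 164 230 | 251 281.1 160 223 | 252 281.0 155 202 | 253 279.8 148 191 | 254 279.4 142 189 | 255 279.3 137 187 | 256 279.2 136 184 | 
261 320.7 95 113 | 262 320.4 96 134 | 263 320.4 96 136 | 264 320.6 106 139 | 265 319.4 136 152 | 266 317.2 142 172 | 267 317.0 140 186 | 268 316.9 138 184 | 
[[279.0, 257.0], [278.6, 245.6]]
[[316.8, 270.9], [316.8, 259.0]]
[[278.9, 257.5], [278.5, 246.0]]
[[315.6, 271.1], [315.6, 259.1]]
```

```bash
python3 go.py .4334 -.0573 .094 -170.9|tail -1
python3 -m inch '[{"x":-0.18,"y":-0.15,"z":0.1,"yaw":0},{"x":0,"y":0,"z":0.05,"yaw":0}]'
python3 go.py .4334 -.0573 .094 -170.9
```

```text
yaw units 0.03 shift units now [-0.17 -0.15  0.19] after turn [-0.17 -0.15  0.19]
time_s: 6.55
tcp_pos: [0.4323, -0.0576, 0.0935]
eef_rot: [177.0, -4.7, -170.7]
contact_force: [-0.0, -0.2, -7.5]
gripper_width: 0.029
t 6.55 tcp [ 0.4323 -0.0576  0.0935] rot [ 177.     -4.7  -170.69] F [-0.  -0.2 -7.5] w 0.029 j [ 15.  10. -34.  -4. -51. -93.]
yaw units 0.05 shift units now [-0.04  0.01 -0.02] after turn [-0.04  0.01 -0.02]
```

```bash
python3 -m inch '[{"x":-0.05,"y":-0.01,"z":0.3,"yaw":0},{"x":-0.03,"y":-0.02,"z":0.3,"yaw":0}]'
python3 go.py .4334 -.0573 .059 -170.9
```

```text
time_s: 6.72
tcp_pos: [0.4341, -0.0575, 0.0784]
eef_rot: [177.0, -4.5, -170.7]
contact_force: [0.3, 8.3, -2.6]
gripper_width: 0.0299
t 6.72 tcp [ 0.4341 -0.0575  0.0784] rot [ 176.96   -4.52 -170.69] F [ 0.3  8.3 -2.6] w 0.0299 j [ 15.  12. -35.  -5. -48. -93.]
yaw units 0.05 shift units now [-0.04 -0.03  0.78] after turn [-0.04 -0.03  0.78]
```

```bash
python3 -m inch '[{"x":-0.02,"y":0.02,"z":0.3,"yaw":0}]'
python3 go.py .4334 -.0570 .059 -170.9
python3 -m inch '[{"x":-0.02,"y":0.0,"z":0.3,"yaw":0}]'
python3 go.py .4334 -.0570 .059 -170.9
```

```text
time_s: 6.8
tcp_pos: [0.4342, -0.0566, 0.0705]
eef_rot: [176.9, -4.4, -170.7]
contact_force: [-0.5, -0.1, -8.2]
gripper_width: 0.0299
t 6.8 tcp [ 0.4342 -0.0566  0.0705] rot [ 176.94   -4.44 -170.71] F [-0.5 -0.1 -8.2] w 0.0299 j [ 15.  12. -35.  -5. -47. -93.]
yaw units 0.05 shift units now [ 0.   -0.04  0.46] after turn [ 0.   -0.04  0.46]
time_s: 6.88
tcp_pos: [0.4338, -0.0563, 0.0623]
eef_rot: [176.9, -4.4, -170.7]
contact_force: [-1.0, 3.2, -1.2]
gripper_width: 0.0298
t 6.88 tcp [ 0.4338 -0.0563  0.0623] rot [ 176.93   -4.44 -170.72] F [-1.   3.2 -1.2] w 0.0298 j [ 15.  13. -35.  -5. -46. -93.]
yaw units 0.04 shift units now [ 0.01 -0.03  0.13] after turn [ 0.01 -0.03  0.13]
```

```bash
for i in 1; do python3 -m inch '[{"x":0,"y":0.0,"z":0.2,"yaw":0},{"x":0,"y":0,"z":0.15,"yaw":0},{"x":0,"y":0,"z":0.15,"yaw":0}]'; done
python3 -m inch '[{"x":0,"y":0,"z":0.2,"yaw":0},{"x":0,"y":0,"z":0.2,"yaw":0},{"x":0,"y":0,"z":0.2,"yaw":0}]'
python3 go.py .4334 -.0570 .059 -170.9
```

```text
time_s: 7.13
tcp_pos: [0.4327, -0.0546, 0.0561]
eef_rot: [176.9, -4.5, -170.3]
contact_force: [-20.1, 5.7, 63.6]
gripper_width: 0.0304
time_s: 7.38
tcp_pos: [0.4322, -0.0546, 0.0536]
eef_rot: [177.1, -4.4, -169.7]
contact_force: [-17.1, 9.0, 61.9]
gripper_width: 0.0308
t 7.38 tcp [ 0.4322 -0.0546  0.0536] rot [ 177.14   -4.44 -169.69] F [-17.1   9.   61.9] w 0.0308 j [ 16.  14. -36.  -5. -44. -92.]
yaw units 0.3 shift units now [-0.01 -0.09 -0.22] after turn [-0.02 -0.09 -0.22]
```

```bash
python3 -m inch '[{"x":0,"y":0,"z":-0.05,"yaw":0},{"x":0,"y":0,"z":0,"yaw":0},{"x":0,"y":0,"z":0,"yaw":0},{"x":0,"y":0,"z":0,"yaw":0},{"x":0,"y":0,"z":0,"yaw":0}]' 0.1
python3 go.py .4334 -.0570 .12 -170.9
```

```text
time_s: 7.8
tcp_pos: [0.4348, -0.055, 0.0583]
eef_rot: [177.2, -4.0, -169.5]
contact_force: [-0.0, -0.0, 0.3]
gripper_width: 0.0476
t 7.8 tcp [ 0.4348 -0.055   0.0583] rot [ 177.24   -4.   -169.48] F [-0.  -0.   0.3] w 0.0476 j [ 16.  13. -36.  -4. -45. -92.]
yaw units 0.35 shift units now [ 0.24  0.05 -2.46] after turn [ 0.24  0.04 -2.46]
```

```bash
python3 -m inch '[{"x":0.05,"y":0.05,"z":-0.8,"yaw":0},{"x":0.07,"y":0.05,"z":-1,"yaw":0},{"x":0.07,"y":0.05,"z":-1,"yaw":0},{"x":0.07,"y":0.05,"z":-0.9,"yaw":0}]'
python3 go.py .55 -.089 .13 144
python3 - <<'E'
from h import *
p,d=r.capture("scene"); np.savez("scene2.npz",p=p)
cv2.imwrite("pics/c2.png",cv2.resize(p[210:300,250:370],(720,540),interpolation=cv2.INTER_CUBIC)[:,:,::-1])
E
```

```text
time_s: 8.13
tcp_pos: [0.4306, -0.0558, 0.1477]
eef_rot: [177.3, -4.9, -169.6]
contact_force: [0.7, 0.1, -0.9]
gripper_width: 0.0484
t 8.13 tcp [ 0.4306 -0.0558  0.1477] rot [ 177.29   -4.88 -169.58] F [ 0.7  0.1 -0.9] w 0.0484 j [ 16.   6. -30.  -4. -58. -93.]
yaw units 11.61 shift units now [-4.5  -2.18  0.22] after turn [-4.68  1.76  0.22]
```

View pics/c2.png

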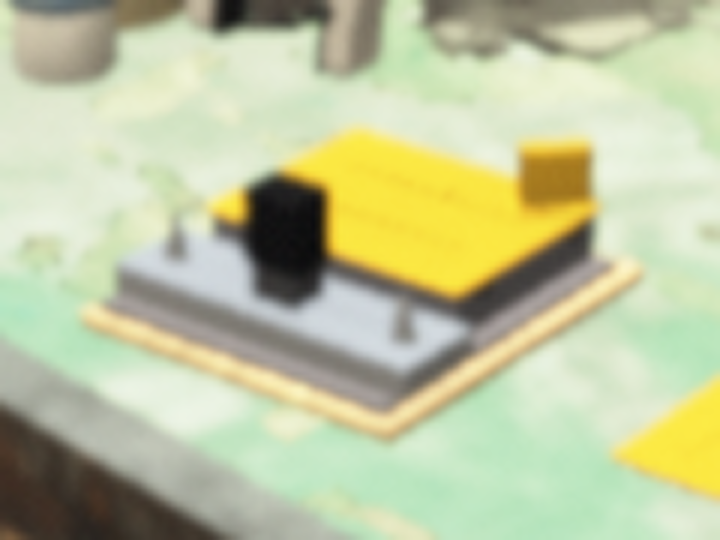

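The bar is seated flush over both pins, visible at (177,240) and (404,322), and released. Next I turn the tool for the lug.

```bash
python3 -m inch '[{"x":-0.4,"y":-0.2,"z":0,"yaw":1},{"x":-0.4,"y":-0.2,"z":0,"yaw":1},{"x":-0.4,"y":-0.2,"z":0,"yaw":1},{"x":-0.4,"y":-0.1,"z":0,"yaw":1},{"x":-0.4,"y":0,"z":0,"yaw":1}]'
python3 -m inch '[{"x":-0.4,"y":0,"z":0,"yaw":1},{"x":-0.4,"y":0,"z":0,"yaw":1},{"x":-0.4,"y":0,"z":0,"yaw":1},{"x":-0.4,"y":0.1,"z":0,"yaw":1},{"x":-0.4,"y":0.1,"z":0,"yaw":1}]'
python3 go.py .5515 -.0886 .12 144
```

```text
time_s: 8.6
tcp_pos: [0.486, -0.0717, 0.1482]
eef_rot: [179.0, -4.9, 169.7]
contact_force: [0.1, -0.1, 0.1]
gripper_width: 0.048
time_s: 9.02
tcp_pos: [0.5368, -0.0844, 0.1391]
eef_rot: [-178.9, -5.2, 148.6]
contact_force: [-0.2, -0.1, -0.1]
gripper_width: 0.0482
t 9.02 tcp [ 0.5368 -0.0844  0.1391] rot [-178.94   -5.18  148.55] F [-0.2 -0.1 -0.1] w 0.0482 j [  10.   16.  -18.   -3.  -60. -130.]
yaw units 1.14 shift units now [-0.66  0.18  0.71] after turn [-0.64  0.23  0.71]
```

```bash
python3 -m inch '[{"x":-0.4,"y":0.1,"z":0.7,"yaw":0.7},{"x":-0.35,"y":0.1,"z":0.7,"yaw":0.4}]'
python3 -m inch '[{"x":0,"y":0.0,"z":0,"yaw":0}]'
python3 go.py .5515 -.0886 .057 144
python3 - <<'E'
from h import *
p,d=r.capture("scene")
q=p[200:260,310:390]; cv2.imwrite("pics/c3.png",cv2.resize(q,(720,540),interpolation=cv2.INTER_CUBIC)[:,:,::-1])
E
```

```text
time_s: 9.18
tcp_pos: [0.5557, -0.0898, 0.1031]
eef_rot: [-178.7, -4.8, 143.8]
contact_force: [-0.6, 1.0, -0.2]
gripper_width: 0.0481
time_s: 9.27
tcp_pos: [0.5549, -0.0902, 0.0992]
eef_rot: [-178.5, -5.1, 143.6]
contact_force: [-0.3, -0.2, -0.2]
gripper_width: 0.0481
t 9.27 tcp [ 0.5549 -0.0902  0.0992] rot [-178.47   -5.06  143.61] F [-0.3 -0.2 -0.2] w 0.0481 j [   9.   20.  -18.   -3.  -56. -133.]
yaw units -0.1 shift units now [-0.    0.02  1.7 ] after turn [-0.    0.02  1.7 ]
```

View pics/c3.png

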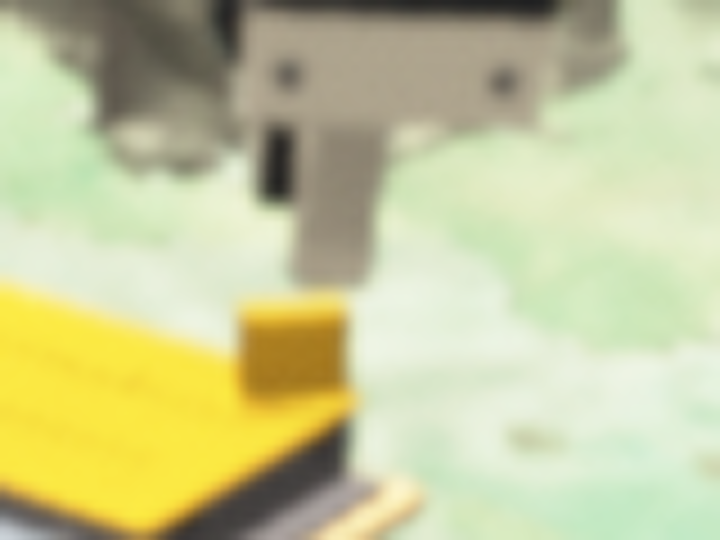

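The fin lies under the jaws: near fingertip at (333,280), lug centre at (295,350), which matches once parallax and lean are allowed for. Next I descend and grip lightly, so the lug can pivot between the pads during the peel.

```bash
python3 -m inch '[{"x":0,"y":0.02,"z":0.8,"yaw":0},{"x":0,"y":0,"z":0.65,"yaw":0}]'
python3 -m inch '[{"x":0,"y":0,"z":0.1,"yaw":0}]'
python3 go.py .5515 -.0886 .057 144
```

```text
time_s: 9.48
tcp_pos: [0.554, -0.0889, 0.0667]
eef_rot: [-178.6, -4.8, 143.9]
contact_force: [-1.1, 0.3, -0.7]
gripper_width: 0.048
time_s: 9.57
tcp_pos: [0.5524, -0.0888, 0.0627]
eef_rot: [-178.5, -4.9, 143.9]
contact_force: [-0.7, 0.4, -0.2]
gripper_width: 0.0484
t 9.57 tcp [ 0.5524 -0.0888  0.0627] rot [-178.54   -4.93  143.93] F [-0.7  0.4 -0.2] w 0.0484 j [   9.   23.  -21.   -3.  -51. -133.]
yaw units -0.02 shift units now [ 0.01 -0.01  0.23] after turn [ 0.01 -0.01  0.23]
```

```bash
python3 -m inch '[{"x":0,"y":0,"z":0.22,"yaw":0},{"x":0,"y":0,"z":0,"yaw":0},{"x":0,"y":0,"z":0,"yaw":0}]' -1 12
python3 go.py .5515 -.0886 .057 144
python3 -m inch '[{"x":0,"y":0,"z":0,"yaw":0},{"x":0,"y":0,"z":0,"yaw":0},{"x":0,"y":0,"z":0,"yaw":0},{"x":0,"y":0,"z":0,"yaw":0}]'
python3 go.py .5515 -.0886 .057 144
```

```text
time_s: 9.82
tcp_pos: [0.5517, -0.0886, 0.0584]
eef_rot: [-178.5, -4.9, 144.1]
contact_force: [0.5, -0.3, 0.2]
gripper_width: 0.0339
t 9.82 tcp [ 0.5517 -0.0886  0.0584] rot [-178.52   -4.92  144.07] F [ 0.5 -0.3  0.2] w 0.0339 j [   9.   23.  -21.   -3.  -51. -133.]
yaw units 0.02 shift units now [ 0.   -0.    0.05] after turn [ 0.   -0.    0.05]
time_s: 10.15
tcp_pos: [0.5534, -0.0883, 0.0614]
eef_rot: [-178.7, -4.7, 144.1]
contact_force: [-1.0, 1.1, -1.8]
gripper_width: 0.0102
t 10.15 tcp [ 0.5534 -0.0883  0.0614] rot [-178.71   -4.71  144.14] F [-1.   1.1 -1.8] w 0.0102 j [   9.   23.  -21.   -3.  -51. -133.]
yaw units 0.04 shift units now [ 0.04 -0.05  0.18] after turn [ 0.04 -0.05  0.18]
```

```bash
python3 -m inch '[{"x":0,"y":0,"z":-0.15,"yaw":0},{"x":0.01,"y":0,"z":-0.15,"yaw":0}]'
python3 go.py .5515 -.0886 .057 144
python3 -m inch '[{"x":0.01,"y":0,"z":-0.15,"yaw":0}]'
python3 go.py .5515 -.0886 .057 144
python3 - <<'E'
from h import *
p,d=r.capture("scene")
q=p[200:290,260:380]; cv2.imwrite("pics/c4.png",cv2.resize(q,(720,540),interpolation=cv2.INTER_CUBIC)[:,:,::-1])
E
```

```text
time_s: 10.32
tcp_pos: [0.5537, -0.0883, 0.0691]
eef_rot: [-178.7, -4.7, 144.1]
contact_force: [-0.9, -0.0, 0.2]
gripper_width: 0.0099
t 10.32 tcp [ 0.5537 -0.0883  0.0691] rot [-178.71   -4.74  144.13] F [-0.9 -0.   0.2] w 0.0099 j [   9.   22.  -21.   -3.  -52. -133.]
yaw units 0.03 shift units now [ 0.02 -0.05  0.49] after turn [ 0.02 -0.05  0.49]
time_s: 10.4
tcp_pos: [0.5537, -0.0883, 0.0733]
eef_rot: [-178.7, -4.7, 144.1]
contact_force: [-0.3, 0.5, -0.4]
gripper_width: 0.0101
t 10.4 tcp [ 0.5537 -0.0883  0.0733] rot [-178.7    -4.75  144.13] F [-0.3  0.5 -0.4] w 0.0101 j [   9.   22.  -20.   -3.  -52. -133.]
yaw units 0.03 shift units now [ 0.01 -0.05  0.66] after turn [ 0.01 -0.05  0.66]
```

View pics/c4.png

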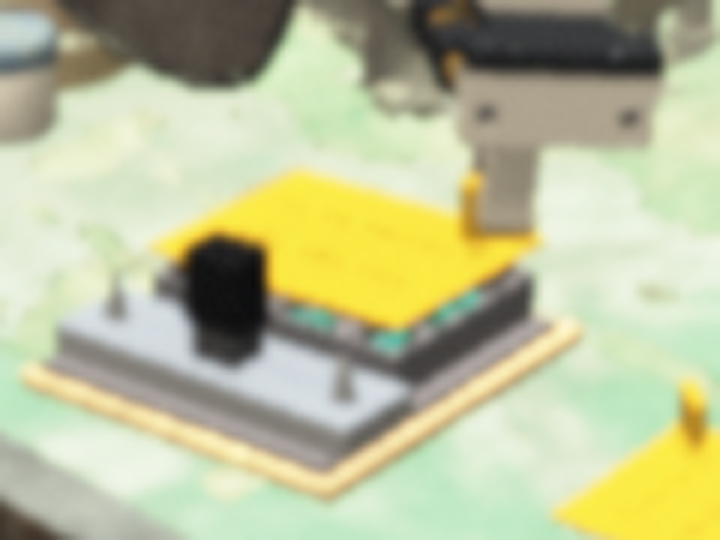

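Here the cover looks lifted almost level. Measuring how far each corner has risen:

```bash
cat > corners.py <<'E'
from h import *
a=np.radians(9.06);R=np.array([[np.cos(a),-np.sin(a)],[np.sin(a),np.cos(a)]]);C=np.array([.5077,-.0432])
K={"far":(-.052,.067),"near":(-.052,-.067),"lug":(.052,-.067),"back":(.052,.067)}
def ext(p):
    y=cv2.inRange(cv2.cvtColor(p,cv2.COLOR_RGB2HSV),(20,120,150),(34,255,255)); y[:,356:]=0;y[:,:270]=0;y[:225]=0
    y[236:,:]=y[236:,:]; c=big(y).reshape(-1,2); 
    return {"far":c[c[:,0]<=c[:,0].min()+1].mean(0),"near":c[c[:,1]>=c[:,1].max()-1].mean(0),"lug":c[c[:,0]>=c[:,0].max()-1].mean(0),"back":c[c[:,1]<=c[:,1].min()+1].mean(0)}
p,_=r.capture("scene"); e0=ext(np.load("scene2.npz")["p"]); e1=ext(p)
for k in K:
    P=C+R@K[k]; q=proj("scene",[[*P,.039],[*P,.049]]); print(k,"before",e0[k].round(1),"pred",q[0].round(1),"now",e1[k].round(1),"rise mm",((e0[k]-e1[k])[1]/(q[0]-q[1])[1]*10).round(1))
E
python3 corners.py; python3 go.py .5515 -.0886 .057 144|head -1
```

```text
far before [297.7 238. ] pred [283.4 243.8] now [286.7 240.3] rise mm -6.5
near before [324.5 258.4] pred [325.7 258.4] now [324.  252.6] rise mm 15.4
lug before [347.2 240. ] pred [350.2 243.6] now [348.3 239. ] rise mm 2.8
back before [309.5 232.6] pred [308.9 230.6] now [318.6 228.9] rise mm 10.8
t 10.5 tcp [ 0.5543 -0.0883  0.0738] rot [-178.76   -4.67  144.14] F [-0.4 -0.2 -0.5] w 0.0101 j [   9.   22.  -20.   -3.  -52. -133.]
```

```bash
python3 - <<'E'
s=open("corners.py").read()
s=s.replace("c=big(y).reshape(-1,2);","n,l,st,_=cv2.connectedComponentsWithStats(y); k=[i for i in range(1,n) if st[i,4]>12]; v,u=np.nonzero(np.isin(l,k)); c=np.c_[u,v]")
open("corners.py","w").write(s)
E
python3 corners.py
python3 -m inch '[{"x":0,"y":0,"z":0,"yaw":0},{"x":0,"y":0,"z":0,"yaw":0},{"x":0,"y":0,"z":0,"yaw":0}]' -1 3
python3 corners.py
```

```text
far before [285.7 244.3] pred [283.4 243.8] now [287.6 240.2] rise mm 11.6
near before [324.6 258.3] pred [325.7 258.4] now [324.8 253.3] rise mm 13.3
lug before [347.2 240.8] pred [350.2 243.6] now [348.4 239.2] rise mm 4.3
back before [309.5 232.7] pred [308.9 230.6] now [316.3 229.7] rise mm 9.0
time_s: 10.8
tcp_pos: [0.5537, -0.0883, 0.0733]
eef_rot: [-178.7, -4.7, 144.1]
contact_force: [1.2, 0.7, -1.0]
gripper_width: 0.0098
far before [285.7 244.3] pred [283.4 243.8] now [286.8 241. ] rise mm 9.3
near before [324.6 258.3] pred [325.7 258.4] now [324.5 253.4] rise mm 13.1
lug before [347.2 240.8] pred [350.2 243.6] now [348.2 240. ] rise mm 2.1
back before [309.5 232.7] pred [308.9 230.6] now [318.3 229.7] rise mm 8.8
```

```bash
python3 -m inch '[{"x":0,"y":0,"z":0,"yaw":0},{"x":-0.02,"y":0,"z":0.25,"yaw":0},{"x":-0.02,"y":0,"z":0.15,"yaw":0}]' -1 40
python3 go.py .5534 -.0883 .060 144
python3 -m inch '[{"x":-0.01,"y":0,"z":0.1,"yaw":0}]'
python3 go.py .5534 -.0883 .060 144
python3 corners.py
```

```text
time_s: 11.1
tcp_pos: [0.555, -0.0887, 0.0652]
eef_rot: [-178.8, -4.6, 144.2]
contact_force: [-11.1, 8.0, 42.9]
gripper_width: 0.0096
t 11.1 tcp [ 0.555  -0.0887  0.0652] rot [-178.78   -4.59  144.21] F [-11.1   8.   42.9] w 0.0096 j [   9.   22.  -21.   -3.  -51. -133.]
yaw units 0.05 shift units now [ 0.04 -0.02  0.21] after turn [ 0.04 -0.02  0.21]
time_s: 11.18
tcp_pos: [0.5552, -0.0886, 0.0651]
eef_rot: [-178.8, -4.6, 144.3]
contact_force: [-13.0, 8.0, 38.2]
gripper_width: 0.0097
t 11.18 tcp [ 0.5552 -0.0886  0.0651] rot [-178.76   -4.57  144.28] F [-13.    8.   38.2] w 0.0097 j [   9.   22.  -21.   -3.  -51. -133.]
yaw units 0.07 shift units now [ 0.05 -0.03  0.21] after turn [ 0.05 -0.03  0.21]
far before [285.7 244.3] pred [283.4 243.8] now [286.7 243.3] rise mm 2.8
near before [324.6 258.3] pred [325.7 258.4] now [324.5 255.4] rise mm 7.8
lug before [347.2 240.8] pred [350.2 243.6] now [348.3 242.5] rise mm -4.9
back before [309.5 232.7] pred [308.9 230.6] now [319.2 232.7] rise mm 0.2
```

```bash
python3 -m inch '[{"x":0.08,"y":0,"z":-0.1,"yaw":0},{"x":0.04,"y":0,"z":0.1,"yaw":0}]'
python3 go.py .5534 -.0883 .060 144
python3 -m inch '[{"x":0,"y":0,"z":0.15,"yaw":0}]'
python3 go.py .5534 -.0883 .060 144
python3 corners.py
```

```text
time_s: 11.4
tcp_pos: [0.5534, -0.0868, 0.067]
eef_rot: [-178.8, -4.4, 144.3]
contact_force: [1.5, -2.6, 4.4]
gripper_width: 0.0096
t 11.4 tcp [ 0.5534 -0.0868  0.067 ] rot [-178.83   -4.45  144.34] F [ 1.5 -2.6  4.4] w 0.0096 j [   9.   22.  -21.   -3.  -51. -133.]
yaw units 0.09 shift units now [-0.06 -0.04  0.28] after turn [-0.06 -0.04  0.28]
time_s: 11.48
tcp_pos: [0.5541, -0.0869, 0.064]
eef_rot: [-178.9, -4.3, 144.4]
contact_force: [1.7, -1.1, 8.1]
gripper_width: 0.0095
t 11.48 tcp [ 0.5541 -0.0869  0.064 ] rot [-178.89   -4.32  144.39] F [ 1.7 -1.1  8.1] w 0.0095 j [   9.   22.  -21.   -3.  -50. -133.]
yaw units 0.1 shift units now [-0.02 -0.06  0.16] after turn [-0.02 -0.06  0.16]
far before [285.7 244.3] pred [283.4 243.8] now [286.6 242.8] rise mm 4.3
near before [324.6 258.3] pred [325.7 258.4] now [323.9 255.4] rise mm 7.7
lug before [347.2 240.8] pred [350.2 243.6] now [347.4 243.3] rise mm -7.1
back before [309.5 232.7] pred [308.9 230.6] now [313.8 231.8] rise mm 2.8
```

```bash
python3 -m inch '[{"x":0,"y":0,"z":0.15,"yaw":0}]'
python3 go.py .5534 -.0883 .060 144
python3 -m inch '[{"x":0,"y":0,"z":0.15,"yaw":0}]'
python3 go.py .5534 -.0883 .060 144
python3 corners.py
```

```text
time_s: 11.62
tcp_pos: [0.5548, -0.087, 0.0605]
eef_rot: [-178.9, -4.2, 144.4]
contact_force: [-10.6, 0.1, 48.8]
gripper_width: 0.0095
t 11.62 tcp [ 0.5548 -0.087   0.0605] rot [-178.91   -4.23  144.44] F [-10.6   0.1  48.8] w 0.0095 j [   9.   22.  -21.   -3.  -50. -133.]
yaw units 0.11 shift units now [ 0.01 -0.08  0.02] after turn [ 0.01 -0.08  0.02]
time_s: 11.7
tcp_pos: [0.5551, -0.0873, 0.0598]
eef_rot: [-178.9, -4.1, 144.6]
contact_force: [-15.9, 5.2, 53.3]
gripper_width: 0.0097
t 11.7 tcp [ 0.5551 -0.0873  0.0598] rot [-178.88   -4.15  144.55] F [-15.9   5.2  53.3] w 0.0097 j [  10.   22.  -22.   -3.  -50. -133.]
yaw units 0.14 shift units now [ 0.03 -0.07 -0.01] after turn [ 0.03 -0.07 -0.01]
far before [285.7 244.3] pred [283.4 243.8] now [285.7 242.3] rise mm 5.6
near before [324.6 258.3] pred [325.7 258.4] now [324.7 256.3] rise mm 5.2
lug before [347.2 240.8] pred [350.2 243.6] now [347.3 244.5] rise mm -10.5
back before [309.5 232.7] pred [308.9 230.6] now [309.  231.9] rise mm 2.5
```

```bash
python3 -m inch '[{"x":0,"y":0,"z":-0.02,"yaw":0},{"x":0,"y":0,"z":0,"yaw":0}]' -0.65
python3 -m inch '[{"x":0,"y":0,"z":0,"yaw":0},{"x":0,"y":0,"z":0,"yaw":0}]' 
python3 go.py .5534 -.0883 .060 144
python3 corners.py
python3 - <<'E'
from h import *
p,d=r.capture("scene")
q=p[215:285,270:365]; cv2.imwrite("pics/c5.png",cv2.resize(q,(760,560),interpolation=cv2.INTER_CUBIC)[:,:,::-1])
E
```

```text
time_s: 11.92
tcp_pos: [0.5555, -0.0873, 0.061]
eef_rot: [-178.9, -4.1, 144.6]
contact_force: [-0.7, 0.1, -0.1]
gripper_width: 0.0144
time_s: 12.08
tcp_pos: [0.5549, -0.0873, 0.0595]
eef_rot: [-178.9, -4.1, 144.6]
contact_force: [1.0, -0.5, 0.8]
gripper_width: 0.0151
t 12.08 tcp [ 0.5549 -0.0873  0.0595] rot [-178.91   -4.12  144.55] F [ 1.  -0.5  0.8] w 0.0151 j [  10.   22.  -22.   -3.  -50. -133.]
yaw units 0.14 shift units now [ 0.03 -0.07 -0.02] after turn [ 0.03 -0.07 -0.02]
far before [285.7 244.3] pred [283.4 243.8] now [285.7 242.3] rise mm 5.6
near before [324.6 258.3] pred [325.7 258.4] now [324.7 256.3] rise mm 5.2
lug before [347.2 240.8] pred [350.2 243.6] now [347.3 244.5] rise mm -10.5
back before [309.5 232.7] pred [308.9 230.6] now [308.5 231.8] rise mm 2.7
```

View pics/c5.png

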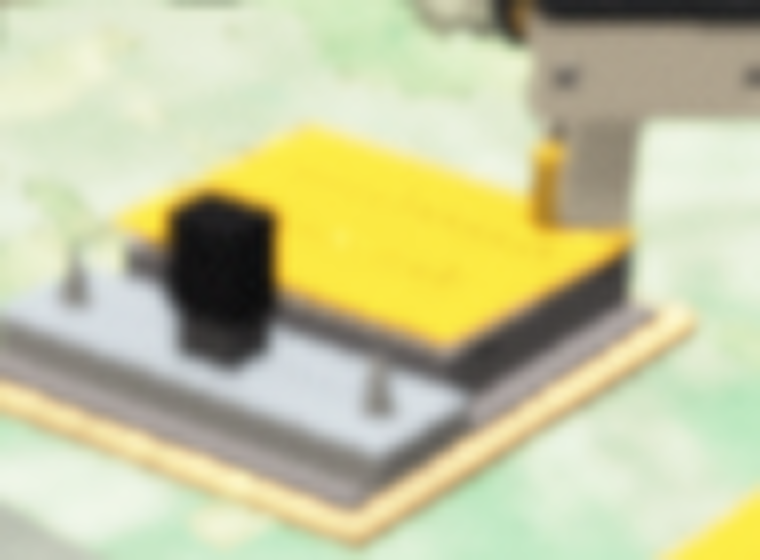

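The lug corner (630,240) is fully down, but the edge on the bar's side is still a few mm up. I'll push that edge home with the closed fingertips, then peel again at low grip force.

```bash
python3 -m inch '[{"x":0.05,"y":0,"z":-0.7,"yaw":0},{"x":0.07,"y":0,"z":-0.8,"yaw":0}]' -0.65
python3 go.py .482 -.0392 .095 144
```

```text
time_s: 12.35
tcp_pos: [0.5517, -0.0868, 0.0925]
eef_rot: [-178.5, -4.6, 144.5]
contact_force: [-0.1, 0.6, 0.1]
gripper_width: 0.0154
t 12.35 tcp [ 0.5517 -0.0868  0.0925] rot [-178.54   -4.58  144.46] F [-0.1  0.6  0.1] w 0.0154 j [  10.   20.  -20.   -3.  -54. -133.]
yaw units 0.12 shift units now [ 3.37 -0.07  0.17] after turn [ 3.37 -0.09  0.17]
```

```bash
python3 -m inch '[{"x":0.9,"y":0,"z":0,"yaw":0},{"x":0.9,"y":0,"z":0,"yaw":0},{"x":0.9,"y":0,"z":0.2,"yaw":0},{"x":0.5,"y":0,"z":0.5,"yaw":0}]' -1 10
python3 go.py .482 -.0392 .055 144
```

```text
time_s: 12.68
tcp_pos: [0.4884, -0.0398, 0.0839]
eef_rot: [-178.8, -4.3, 144.3]
contact_force: [-0.2, -0.4, -0.3]
gripper_width: 0.0008
t 12.68 tcp [ 0.4884 -0.0398  0.0839] rot [-178.76   -4.25  144.35] F [-0.2 -0.4 -0.3] w 0.0008 j [  16.   15.  -29.   -3.  -50. -140.]
yaw units 0.09 shift units now [ 0.14 -0.1   1.17] after turn [ 0.14 -0.11  1.17]
```

```bash
python3 -m inch '[{"x":0.1,"y":-0.05,"z":0.6,"yaw":0},{"x":0.05,"y":-0.05,"z":0.55,"yaw":0}]'
python3 -m inch '[{"x":0,"y":0,"z":0.15,"yaw":0}]'
python3 go.py .482 -.0392 .048 144
python3 -m inch '[{"x":0,"y":0,"z":0.15,"yaw":0}]'
python3 go.py .482 -.0392 .048 144; python3 corners.py
```

```text
time_s: 12.85
tcp_pos: [0.4803, -0.0374, 0.0555]
eef_rot: [-178.9, -4.2, 144.4]
contact_force: [0.7, -0.7, -0.4]
gripper_width: 0.0006
time_s: 12.93
tcp_pos: [0.4795, -0.0372, 0.0513]
eef_rot: [-178.8, -4.2, 144.5]
contact_force: [-12.6, 1.3, 52.5]
gripper_width: 0.0009
t 12.93 tcp [ 0.4795 -0.0372  0.0513] rot [-178.84   -4.19  144.51] F [-12.6   1.3  52.5] w 0.0009 j [  17.   17.  -32.   -4.  -45. -140.]
yaw units 0.13 shift units now [-0.13 -0.    0.12] after turn [-0.13 -0.    0.12]
time_s: 13.02
tcp_pos: [0.4797, -0.0374, 0.0509]
eef_rot: [-178.7, -4.2, 144.7]
contact_force: [-25.4, 6.3, 98.4]
gripper_width: 0.0007
t 13.02 tcp [ 0.4797 -0.0374  0.0509] rot [-178.75   -4.15  144.69] F [-25.4   6.3  98.4] w 0.0007 j [  17.   17.  -32.   -4.  -45. -140.]
yaw units 0.17 shift units now [-0.13 -0.    0.11] after turn [-0.13 -0.    0.11]
far before [285.7 244.3] pred [283.4 243.8] now [285.6 244.8] rise mm -1.3
near before [324.6 258.3] pred [325.7 258.4] now [324.2 258.3] rise mm -0.1
lug before [347.2 240.8] pred [350.2 243.6] now [347.2 239.6] rise mm 3.1
back before [309.5 232.7] pred [308.9 230.6] now [342.1 232.6] rise mm 0.2
```

The cover is fully seated again (far and near corners back at their original pixels). The 98 N push came close to the 120 N wrist limit, so I'm backing off and returning to the lug.

```bash
python3 -m inch '[{"x":0.03,"y":0,"z":-0.6,"yaw":0},{"x":0.05,"y":0,"z":-0.9,"yaw":0}]' -0.3
python3 -m inch '[{"x":-0.6,"y":0,"z":-0.6,"yaw":0},{"x":-0.9,"y":0,"z":0,"yaw":0},{"x":-0.9,"y":0,"z":0,"yaw":0}]'
python3 go.py .5535 -.0880 .095 144
```

```text
time_s: 13.23
tcp_pos: [0.4788, -0.0374, 0.0862]
eef_rot: [-178.5, -4.4, 144.6]
contact_force: [0.8, 0.0, -0.1]
gripper_width: 0.0088
time_s: 13.48
tcp_pos: [0.5298, -0.0715, 0.1019]
eef_rot: [-178.8, -4.2, 144.9]
contact_force: [0.1, 0.1, -1.1]
gripper_width: 0.0272
t 13.48 tcp [ 0.5298 -0.0715  0.1019] rot [-178.78   -4.15  144.87] F [ 0.1  0.1 -1.1] w 0.0272 j [  12.   17.  -23.   -3.  -54. -135.]
yaw units 0.22 shift units now [-1.17  0.01  0.19] after turn [-1.17  0.03  0.19]
```

```bash
python3 corners.py
```

```text
far before [285.7 244.3] pred [283.4 243.8] now [285.7 244.3] rise mm 0.0
near before [324.6 258.3] pred [325.7 258.4] now [324.6 258.3] rise mm 0.0
lug before [347.2 240.8] pred [350.2 243.6] now [347.2 240.8] rise mm 0.0
back before [309.5 232.7] pred [308.9 230.6] now [313.8 232.8] rise mm -0.1
```

```bash
python3 -m inch '[{"x":-0.8,"y":0,"z":0.1,"yaw":0.2},{"x":-0.35,"y":0,"z":0,"yaw":0}]' -0.3 3
python3 go.py .5537 -.0880 .066 144
python3 -m inch '[{"x":0,"y":0,"z":0,"yaw":0}]'
python3 go.py .5537 -.0880 .066 144
```

```text
time_s: 13.7
tcp_pos: [0.5576, -0.0907, 0.0966]
eef_rot: [-178.7, -4.0, 144.0]
contact_force: [1.0, -0.6, 0.8]
gripper_width: 0.0305
t 13.7 tcp [ 0.5576 -0.0907  0.0966] rot [-178.71   -4.04  144.01] F [ 1.  -0.6  0.8] w 0.0305 j [   9.   20.  -19.   -2.  -54. -134.]
yaw units 0.0 shift units now [0.1  0.02 1.23] after turn [0.1  0.02 1.23]
time_s: 13.78
tcp_pos: [0.5582, -0.0915, 0.0957]
eef_rot: [-178.7, -4.1, 143.9]
contact_force: [0.5, 0.0, 0.0]
gripper_width: 0.0313
t 13.78 tcp [ 0.5582 -0.0915  0.0957] rot [-178.66   -4.08  143.94] F [0.5 0.  0. ] w 0.0313 j [   9.   20.  -19.   -2.  -54. -134.]
yaw units -0.02 shift units now [0.14 0.03 1.2 ] after turn [0.14 0.04 1.2 ]
```

```bash
python3 -m inch '[{"x":0.12,"y":0.03,"z":0.7,"yaw":0},{"x":0.02,"y":0,"z":0.45,"yaw":0}]'
python3 -m inch '[{"x":0,"y":0,"z":0,"yaw":0}]'
python3 go.py .5537 -.0880 .066 144
python3 -m inch '[{"x":0,"y":0,"z":0,"yaw":0},{"x":0,"y":0,"z":0,"yaw":0},{"x":0,"y":0,"z":0,"yaw":0}]' -1 3
python3 go.py .5537 -.0880 .066 144;python3 corners.py
```

```text
time_s: 13.95
tcp_pos: [0.5545, -0.0883, 0.0676]
eef_rot: [-178.7, -4.0, 143.9]
contact_force: [-0.8, 0.4, -2.0]
gripper_width: 0.0304
time_s: 14.03
tcp_pos: [0.5525, -0.088, 0.0655]
eef_rot: [-178.6, -4.2, 143.9]
contact_force: [-0.7, 0.4, 0.5]
gripper_width: 0.0305
t 14.03 tcp [ 0.5525 -0.088   0.0655] rot [-178.62   -4.15  143.87] F [-0.7  0.4  0.5] w 0.0305 j [  10.   22.  -22.   -3.  -50. -134.]
yaw units -0.03 shift units now [-0.04  0.03 -0.02] after turn [-0.04  0.03 -0.02]
time_s: 14.28
tcp_pos: [0.5511, -0.0874, 0.0656]
eef_rot: [-178.5, -4.2, 143.9]
contact_force: [-0.2, 0.2, -0.3]
gripper_width: 0.0159
t 14.28 tcp [ 0.5511 -0.0874  0.0656] rot [-178.52   -4.25  143.95] F [-0.2  0.2 -0.3] w 0.0159 j [  10.   22.  -22.   -3.  -51. -134.]
yaw units -0.01 shift units now [-0.1   0.04 -0.03] after turn [-0.1   0.04 -0.03]
far before [285.7 244.3] pred [283.4 243.8] now [285.7 244.3] rise mm 0.0
near before [324.6 258.3] pred [325.7 258.4] now [324.6 258.3] rise mm 0.0
lug before [347.2 240.8] pred [350.2 243.6] now [347.4 244. ] rise mm -9.1
back before [309.5 232.7] pred [308.9 230.6] now [312.8 232.8] rise mm -0.1
```

```bash
python3 -m inch '[{"x":0,"y":0,"z":0,"yaw":0},{"x":0,"y":0,"z":0,"yaw":0}]'
python3 go.py .5537 -.0880 .066 144
python3 -m inch '[{"x":0.01,"y":0,"z":-0.12,"yaw":0},{"x":0.01,"y":0,"z":-0.12,"yaw":0}]'
python3 go.py .5537 -.0880 .066 144;python3 corners.py
```

```text
time_s: 14.5
tcp_pos: [0.5516, -0.087, 0.0665]
eef_rot: [-178.6, -4.2, 144.0]
contact_force: [0.2, -0.5, -2.9]
gripper_width: 0.0103
t 14.5 tcp [ 0.5516 -0.087   0.0665] rot [-178.6    -4.18  143.96] F [ 0.2 -0.5 -2.9] w 0.0103 j [  10.   22.  -22.   -3.  -51. -134.]
yaw units -0.01 shift units now [-0.09  0.02  0.01] after turn [-0.09  0.02  0.01]
time_s: 14.67
tcp_pos: [0.5513, -0.0868, 0.0726]
eef_rot: [-178.6, -4.2, 144.0]
contact_force: [0.0, 0.0, -0.4]
gripper_width: 0.0097
t 14.67 tcp [ 0.5513 -0.0868  0.0726] rot [-178.59   -4.22  143.95] F [ 0.   0.  -0.4] w 0.0097 j [  10.   21.  -21.   -3.  -51. -134.]
yaw units -0.01 shift units now [-0.13  0.02  0.26] after turn [-0.13  0.02  0.26]
far before [285.7 244.3] pred [283.4 243.8] now [286.6 244.2] rise mm 0.4
near before [324.6 258.3] pred [325.7 258.4] now [323.7 255.4] rise mm 7.8
lug before [347.2 240.8] pred [350.2 243.6] now [347.4 241. ] rise mm -0.7
back before [309.5 232.7] pred [308.9 230.6] now [318.2 231.9] rise mm 2.4
```

The far corner is staying down (0.4 mm) while the lug side rises. I lift a bit further.

```bash
python3 -m inch '[{"x":0.01,"y":0,"z":-0.1,"yaw":0},{"x":0.01,"y":0,"z":-0.1,"yaw":0},{"x":0,"y":0,"z":0,"yaw":0}]'
python3 go.py .5537 -.0880 .066 144;python3 corners.py
```

```text
time_s: 14.97
tcp_pos: [0.5521, -0.0867, 0.0799]
eef_rot: [-178.7, -4.1, 144.0]
contact_force: [-0.3, 0.3, -0.3]
gripper_width: 0.0101
t 14.97 tcp [ 0.5521 -0.0867  0.0799] rot [-178.67   -4.1   143.97] F [-0.3  0.3 -0.3] w 0.0101 j [  10.   21.  -21.   -3.  -52. -134.]
yaw units -0.01 shift units now [-0.12  0.01  0.55] after turn [-0.12  0.01  0.55]
far before [285.7 244.3] pred [283.4 243.8] now [286.5 241.5] rise mm 7.9
near before [324.6 258.3] pred [325.7 258.4] now [324.2 253.3] rise mm 13.3
lug before [347.2 240.8] pred [350.2 243.6] now [348.2 238.2] rise mm 7.0
back before [309.5 232.7] pred [308.9 230.6] now [316.  229.6] rise mm 9.0
```

The cover is tilted about 8 mm across the diagonal, but it's unclear whether both thresholds held together for 0.1 s. I lower a little and pause in that state.

```bash
python3 -m inch '[{"x":-0.01,"y":0,"z":0.12,"yaw":0}]'
python3 go.py .5520 -.0867 .0765 144;python3 corners.py
python3 -m inch '[{"x":-0.01,"y":0,"z":0.07,"yaw":0},{"x":0,"y":0,"z":0,"yaw":0}]'
python3 go.py .5520 -.0867 .0765 144;python3 corners.py
```

```text
time_s: 15.1
tcp_pos: [0.5525, -0.0867, 0.0772]
eef_rot: [-178.7, -4.1, 144.0]
contact_force: [-0.9, 0.6, 0.4]
gripper_width: 0.0099
t 15.1 tcp [ 0.5525 -0.0867  0.0772] rot [-178.72   -4.05  143.98] F [-0.9  0.6  0.4] w 0.0099 j [  10.   21.  -21.   -3.  -52. -134.]
yaw units -0.0 shift units now [ 0.01 -0.01  0.03] after turn [ 0.01 -0.01  0.03]
far before [285.7 244.3] pred [283.4 243.8] now [286.7 242.3] rise mm 5.6
near before [324.6 258.3] pred [325.7 258.4] now [324.  253.4] rise mm 13.0
lug before [347.2 240.8] pred [350.2 243.6] now [348.3 239.5] rise mm 3.5
back before [309.5 232.7] pred [308.9 230.6] now [316.  230.6] rise mm 6.0
time_s: 15.32
tcp_pos: [0.5517, -0.0869, 0.0738]
eef_rot: [-178.6, -4.1, 144.0]
contact_force: [-0.0, 0.1, -0.0]
gripper_width: 0.01
t 15.32 tcp [ 0.5517 -0.0869  0.0738] rot [-178.65   -4.14  143.96] F [-0.   0.1 -0. ] w 0.01 j [  10.   21.  -21.   -3.  -51. -134.]
yaw units -0.01 shift units now [ 0.    0.01 -0.11] after turn [ 0.    0.01 -0.11]
far before [285.7 244.3] pred [283.4 243.8] now [286.6 243.8] rise mm 1.5
near before [324.6 258.3] pred [325.7 258.4] now [324.1 255.3] rise mm 8.0
lug before [347.2 240.8] pred [350.2 243.6] now [348.2 240.6] rise mm 0.4
back before [309.5 232.7] pred [308.9 230.6] now [316.3 231.7] rise mm 3.1
```

```bash
python3 -m inch '[{"x":0,"y":0,"z":-0.03,"yaw":0},{"x":0,"y":0,"z":-0.02,"yaw":0}]'
python3 -m inch '[{"x":0,"y":0,"z":-0.02,"yaw":0},{"x":0,"y":0,"z":-0.02,"yaw":0}]'
python3 corners.py
python3 -m inch '[{"x":0,"y":0,"z":-0.02,"yaw":0},{"x":0,"y":0,"z":-0.02,"yaw":0}]'
python3 corners.py
```

```text
time_s: 15.53
tcp_pos: [0.5516, -0.087, 0.0748]
eef_rot: [-178.6, -4.2, 144.0]
contact_force: [0.7, 0.1, -0.4]
gripper_width: 0.0102
time_s: 15.7
tcp_pos: [0.5518, -0.087, 0.0759]
eef_rot: [-178.6, -4.2, 144.0]
contact_force: [-0.1, 0.2, -1.1]
gripper_width: 0.0099
far before [285.7 244.3] pred [283.4 243.8] now [286.8 243. ] rise mm 3.7
near before [324.6 258.3] pred [325.7 258.4] now [324.2 254.4] rise mm 10.3
lug before [347.2 240.8] pred [350.2 243.6] now [347.4 240. ] rise mm 2.1
back before [309.5 232.7] pred [308.9 230.6] now [318.8 230.8] rise mm 5.7
time_s: 15.92
tcp_pos: [0.5519, -0.087, 0.0771]
eef_rot: [-178.6, -4.2, 144.0]
contact_force: [-0.1, 0.5, 0.0]
gripper_width: 0.01
far before [285.7 244.3] pred [283.4 243.8] now [286.5 242.5] rise mm 5.1
near before [324.6 258.3] pred [325.7 258.4] now [324.2 254.1] rise mm 11.2
lug before [347.2 240.8] pred [350.2 243.6] now [348.2 239.6] rise mm 3.2
back before [309.5 232.7] pred [308.9 230.6] now [316.  230.6] rise mm 6.0
```

Estimates at this pose: far +3.7 mm, near +10.3 mm, lug about +11 mm. That meets step 2, but narrowly. To be sure, I lower, let go, and regrip higher so the pad patch is smaller and pivots more easily.

```bash
python3 -m inch '[{"x":-0.01,"y":0,"z":0.12,"yaw":0},{"x":-0.01,"y":0,"z":0.08,"yaw":0}]'
python3 corners.py
python3 -m inch '[{"x":0,"y":0,"z":0,"yaw":0},{"x":0.02,"y":0,"z":-0.15,"yaw":0},{"x":0.02,"y":0,"z":-0.15,"yaw":0}]' -0.7
python3 corners.py
```

```text
time_s: 16.13
tcp_pos: [0.5524, -0.0872, 0.0725]
eef_rot: [-178.7, -4.1, 144.0]
contact_force: [0.7, 0.4, 0.3]
gripper_width: 0.01
far before [285.7 244.3] pred [283.4 243.8] now [286.6 244.2] rise mm 0.4
near before [324.6 258.3] pred [325.7 258.4] now [324.4 255.4] rise mm 7.7
lug before [347.2 240.8] pred [350.2 243.6] now [348.3 241.1] rise mm -1.1
back before [309.5 232.7] pred [308.9 230.6] now [317.2 231.8] rise mm 2.6
time_s: 16.43
tcp_pos: [0.5513, -0.0869, 0.0789]
eef_rot: [-178.6, -4.2, 143.9]
contact_force: [-0.0, 0.0, 0.2]
gripper_width: 0.0127
far before [285.7 244.3] pred [283.4 243.8] now [286.6 244.8] rise mm -1.3
near before [324.6 258.3] pred [325.7 258.4] now [324.7 256.1] rise mm 5.8
lug before [347.2 240.8] pred [350.2 243.6] now [348.2 241.2] rise mm -1.2
back before [309.5 232.7] pred [308.9 230.6] now [313.5 232.7] rise mm 0.0
```

```bash
python3 -m inch '[{"x":0,"y":0,"z":0,"yaw":0},{"x":0,"y":0,"z":0,"yaw":0},{"x":0,"y":0,"z":0,"yaw":0}]' -1 3
python3 corners.py
python3 -m inch '[{"x":0,"y":0,"z":-0.06,"yaw":0},{"x":0,"y":0,"z":-0.06,"yaw":0}]'
python3 corners.py
python3 -m inch '[{"x":0,"y":0,"z":-0.05,"yaw":0}]'
python3 corners.py
```

```text
time_s: 16.73
tcp_pos: [0.552, -0.0866, 0.0806]
eef_rot: [-178.7, -4.1, 144.0]
contact_force: [-0.2, 0.8, -0.4]
gripper_width: 0.0099
far before [285.7 244.3] pred [283.4 243.8] now [286.6 244.8] rise mm -1.3
near before [324.6 258.3] pred [325.7 258.4] now [323.6 255.4] rise mm 7.7
lug before [347.2 240.8] pred [350.2 243.6] now [348.3 241.1] rise mm -1.1
back before [309.5 232.7] pred [308.9 230.6] now [314.8 232.6] rise mm 0.2
time_s: 16.95
tcp_pos: [0.552, -0.0867, 0.0834]
eef_rot: [-178.6, -4.2, 144.0]
contact_force: [-0.6, -0.2, -2.0]
gripper_width: 0.0096
far before [285.7 244.3] pred [283.4 243.8] now [286.5 244.5] rise mm -0.5
near before [324.6 258.3] pred [325.7 258.4] now [324.5 255.4] rise mm 7.8
lug before [347.2 240.8] pred [350.2 243.6] now [348.2 239.3] rise mm 4.0
back before [309.5 232.7] pred [308.9 230.6] now [316.1 231.8] rise mm 2.8
time_s: 17.08
tcp_pos: [0.5522, -0.0868, 0.0849]
eef_rot: [-178.6, -4.1, 144.0]
contact_force: [0.4, -0.6, -1.1]
gripper_width: 0.01
far before [285.7 244.3] pred [283.4 243.8] now [286.6 244.8] rise mm -1.3
near before [324.6 258.3] pred [325.7 258.4] now [324.8 255.2] rise mm 8.3
lug before [347.2 240.8] pred [350.2 243.6] now [348.3 238.2] rise mm 7.2
back before [309.5 232.7] pred [308.9 230.6] now [316.8 231.6] rise mm 3.1
```

That is now a clear peel: lug at least +13 mm, far corner still down. I dwell briefly, grip firmly and lift.

```bash
python3 -m inch '[{"x":0,"y":0,"z":0,"yaw":0},{"x":0,"y":0,"z":0,"yaw":0}]'
python3 corners.py
python3 -m inch '[{"x":0,"y":0,"z":0,"yaw":0},{"x":0,"y":0,"z":0,"yaw":0},{"x":0.01,"y":0,"z":-0.15,"yaw":0},{"x":0.01,"y":0,"z":-0.2,"yaw":0}]' -1 40
python3 corners.py
```

```text
time_s: 17.3
tcp_pos: [0.5526, -0.0869, 0.0855]
eef_rot: [-178.7, -4.1, 144.0]
contact_force: [-0.5, 0.0, -0.9]
gripper_width: 0.0098
far before [285.7 244.3] pred [283.4 243.8] now [287.7 244.5] rise mm -0.5
near before [324.6 258.3] pred [325.7 258.4] now [324.3 255.1] rise mm 8.5
lug before [347.2 240.8] pred [350.2 243.6] now [348.3 238.2] rise mm 7.2
back before [309.5 232.7] pred [308.9 230.6] now [316.8 231.6] rise mm 3.2
time_s: 17.68
tcp_pos: [0.552, -0.0868, 0.0936]
eef_rot: [-178.6, -4.2, 144.0]
contact_force: [-0.6, 0.6, 0.1]
gripper_width: 0.0092
far before [285.7 244.3] pred [283.4 243.8] now [287.6 241.2] rise mm 8.8
near before [324.6 258.3] pred [325.7 258.4] now [324.6 252.3] rise mm 16.1
lug before [347.2 240.8] pred [350.2 243.6] now [348.2 234.9] rise mm 16.4
back before [309.5 232.7] pred [308.9 230.6] now [316.3 228.8] rise mm 11.6
```

```bash
python3 -m inch '[{"x":0.03,"y":0,"z":-0.4,"yaw":0},{"x":0.05,"y":0,"z":-0.7,"yaw":0},{"x":0.06,"y":0,"z":-0.8,"yaw":0},{"x":0.06,"y":0,"z":-0.8,"yaw":0},{"x":0.06,"y":0,"z":-0.7,"yaw":0}]'
python3 -m inch '[{"x":0,"y":0,"z":-0.3,"yaw":0},{"x":0,"y":0,"z":-0.05,"yaw":0},{"x":0,"y":0,"z":0,"yaw":0}]'
python3 - <<'E'
from h import *
print(r.get_state()["contact_force"])
p,d=r.capture("scene")
cv2.imwrite("pics/c6.png",cv2.resize(p[150:300,220:420],(800,600),interpolation=cv2.INTER_CUBIC)[:,:,::-1])
E
```

```text
time_s: 18.15
tcp_pos: [0.5514, -0.0852, 0.1831]
eef_rot: [-178.4, -4.4, 143.9]
contact_force: [0.7, -0.1, -0.9]
gripper_width: 0.0096
time_s: 18.4
tcp_pos: [0.5543, -0.0853, 0.1983]
eef_rot: [-178.7, -4.0, 144.0]
contact_force: [0.7, -0.7, -0.8]
gripper_width: 0.0094
[ 0.70100327 -0.70986509 -0.84988954]
```

View pics/c6.png

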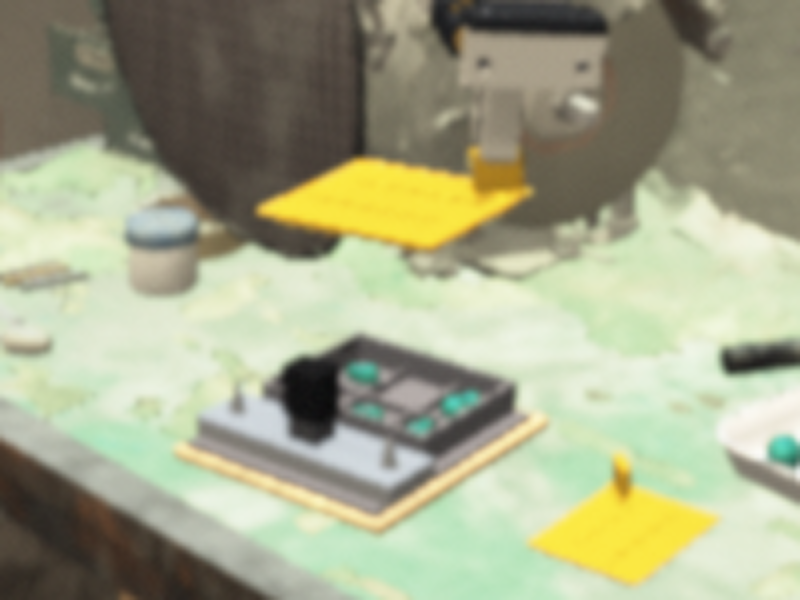

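The cover hangs nearly level in the gripper at (395,205), about 0.15 m up. The tray and bar are flat on the jig. I let it settle one row and hand in.

```bash
python3 -m inch '[{"x":0,"y":0,"z":0,"yaw":0},{"x":0,"y":0,"z":0,"yaw":0}]'
python3 -c "
from plant import r
print(r.close_job())"
```

```text
time_s: 18.62
tcp_pos: [0.5533, -0.0854, 0.1963]
eef_rot: [-178.6, -4.1, 144.0]
contact_force: [0.6, -0.1, -0.8]
gripper_width: 0.009
the job is handed in; nothing more can be done
None
```

I seated the bar over both pins, let go of it, peeled the cover off lug corner first, and handed the job in at 18.6 s. The handed-in job reports no verdict.

**First peel failed:** at 12 N grip the cover came up almost level, with both the lug and far corners up about 10 mm. I pressed it back until its corners matched the original image. One of those pushes reached about 98 N at the wrist, close to the 120 N limit.

**Second peel:** at 3 N the cover pivoted, but it met the step 2 limits only narrowly (lug about +11 mm, far corner +3.7 mm). I lowered it, let go and regripped higher. That gave a clear peel: the lug corner at least 13 mm up with the far corner still at about 0.

**Last checks:**
- **Cover:** held at 40 N with the gripper at z = 0.196 m. By my estimate its underside is about 0.15 m up, tilted roughly 3–5°.
- **Bar and tray:** in the last picture both lay flat on the jig with the pins through the bar.
- **Bystanders:** I made no contact with the pot, wax bar or bob that I know of. The pot looked undisturbed; I did not check the wax bar's final position, and I never definitely identified the bob.

Two readings were weak. The pixel reading of the lug corner was confused by the fin, so I also judged its height from gripper height and the other corners. The tool leaned about 4–5° throughout the later steps, which the rows could not correct.

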